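Sort the coupling nuts into the parts case and lock it

ROBOT

A 7-joint arm with a two-finger parallel gripper is mounted at the origin on the work surface. World frame = base frame: x ahead of the robot, y to its left, z up, the work surface at z = 0. Lengths are in m, angles in rad, forces in N, time in s.
With the tool pointing down it reaches from about 0.4 to 0.925 m from the base axis. Payload 4.1 kg.
Tool frame: the origin (TCP) lies midway between the tips of the shut fingers; the grasp point (between the pads) lies ctrl.grasp_offset behind it (ctrl.grasp_offset is the distance from the TCP to the grasp point, in m); z points along the fingers, y is the line along which they close (so a half turn about z gives the same grasp; the last joint's range is limited). The gripper opens to 85 mm and grips with 20 to 120 N. Pads are 22 mm wide; open, the fingers measure 114 mm over their backs; the gripper's body (76 mm by 85 mm) begins 54 mm behind the grasp point. The pads swing forward as they close: fully open they stand 13 mm farther back than shut.
Start: joints at [-1.23, 0.398, 0.045, 1.537, -0.019, 1.207, -0.051], TCP at [0.277, 0.588, 0.231] pointing down, gripper open.
Joint ranges: [-2.82, 2.82], [-0.49, 2.23], [-1.37, 1.46], [0, 2.46], [-1.36, 4.5], [0.23, 2], [-2.94, 2.94]. Speed limits (rad/s): [2.57, 2.57, 3.14, 3.14, 3.14, 3.14, 3.14].

INTERFACE

Orientations are given as a unit quaternion [x, y, z, w].
In Python, from rig import get_obs, eyes, ctrl gives the robot as it stands.
- The arm moves only by the tool drive_tool, never from a script. Its argument "series" is a list of rows, each an object with "travel": the shift along the world's x, y, z in m, a list of three; "spin": the turn about the world's z in degrees; "hand": the closure, from 0 (fully open) to 1 (shut). In form: [{"travel": [x, y, z], "spin": spin, "hand": hand}, ...]. A call has 1 to 12 rows; each row shifts and turns the commanded pose from where the row before left it; what a row does not reach is not made up. A row lasts 1/12 s, in which the tool goes at most 41.7 mm and 7.16 degrees, less where a joint would pass 70% of its speed; a pose out of reach is approached as far as the arm can. A call with a gripper value outside its range is refused whole. The fingers move at their own pace and stop on an object; "squeeze" is the grip in N (left out, the last holds). Time passes only in rows, so rows that do not move let the fingers close. It gives the time, the measured TCP pose, the force, the opening and the grip force at its end, in the units of the state.
- get_obs(): the state, without advancing time (a new reading comes with each control period).
- eyes.camera(name): name is "scene" or "top" or "wrist"; returns a dict with "frame" (400x640x3 uint8, blue, green, red), "fx", "fy", "cx", "cy" (pixels), "R" (3x3) and "t" (3): a world point X has camera coordinates R X + t. Camera axes: x right, y down, z forward; pixel columns grow to the right and rows downward; lengths in m; the calibration is good to about 2 mm. A picture is of the moment at which its call begins. There is no depth.
- ctrl.finish_job(): hands the job in; it is judged then, once.
The state is a dict: "clock": time; "q": joint angles; "joint_vel": joint speeds; "effort": joint torques, N m; "position": TCP position; "ee_rot": TCP orientation; "wrist_force": force on the tool from outside, world axes, zero at the start; "moment": the same for the moment, N m; "opening": finger opening in m; "gripper_force": force on a finger pad.
Only numpy, scipy, OpenCV 4.12 (cv2) and the standard library are available. Lean on these libraries where they do the work, as an engineer would, in place of code of your own. Each camera call takes 0.05 s, during which the arm holds its last target. There are 200 camera calls.

TASK

Slide the small lock on the front of the white parts case fully back, lift its lid wide open, and lay every loose hex coupling nut in the row made for its length (short, middle or long), flat and lengthwise along the row. Then shut the lid fully and slide the lock fully home again, leaving the jar, the hex keys and the mallet where they are.

Things in the scene. Friction and masses are not known exactly. Their poses are not given: they have to be found in the camera images.
- parts_case: White plastic parts case fixed to the bench, 118 mm deep (own x), 214 mm wide (own y), walls 26 mm high and 5 mm thick, floor 5 mm thick. Origin: centre of its underside; z up, +x to the hinge side, -x to its front (thumb tab and lock). Two ribs along x, 3 mm thick, tops 17 mm above the bench, at y = -34.5 and +34.5 mm, part it into three rows 66 mm wide.
- short_row (a point): Floor centre of the row for short nuts, at the case's y = -69 mm, 5 mm above the bench. End blocks, 12 mm high above the floor, leave it 64 mm long (along the case's x, centred here): two short nuts end to end and 16 mm to spare. Axes as the case's.
- middle_row (a point): Floor centre of the row for middle nuts, at the case's y = 0; end blocks leave it 86 mm long (along x): two middle nuts and 16 mm to spare.
- long_row (a point): Floor centre of the row for long nuts, at the case's y = +69 mm, 108 mm long (along x), from wall to wall: two long nuts and 16 mm to spare.
- lid (a joint): Angle of the lid: 0 shut, 2.3 rad wide open at its stop, leaning back beyond the case. Frosted window in a white frame, 118 x 214 x 6 mm, on top of the walls. Stiff hinge: it stays at any angle it is left at; 1 to 2 N at the tab move it. While locked, the lock's tongue stops it within 0.03 rad.
- lid_hinge (a point): Middle of the hinge line, which runs along the case's y at the case's x = +59 mm, 26 mm above the bench.
- lid_tab (a point): Where to take the lid's thumb tab, a flat tongue that sticks out of the lid's front edge: 24 mm wide (case y), 28 mm long, 6 mm thick, only air below it. The point is at mid-width and mid-thickness, 18 mm out from the lid's edge. Shut: case x = -77, y = -70, z = 29 mm. It swings with the lid at x = -136, z = +3 mm from the hinge line; the point turns with the lid.
- lock (a joint): The slide lock: 0 locked, 0.014 m unlocked. It slides along the case's +y to unlock, stays where it is left, needs 1 to 2 N. Locked, its tongue lies over the keeper that hangs from the lid's front edge (case y = -9 to 7 mm, x = -80 to -59 mm); it cannot go home with the lid up.
- lock_nub (a point): Top centre of the lock's small ribbed black nub, 8 mm (case x) by 12 mm (case y), flat-topped, 21 mm above the bench, 4 mm above the floor of its recess and level with the recess's rim. It is at the case's x = -76 mm; y = 50 mm locked, 64 mm unlocked.
- lock_recess (a point): Centre of the floor of the lock's recess, on a housing on the front of the case, at the case's x = -74, y = 57, z = 17 mm. Inside it is 29 mm wide (x, from the case's wall to its front rim) and 89 mm long (y), its rim 3.5 mm high; a 10 mm slot for the nub runs along it. The shut lid's top stands 32 mm above the bench behind it.
- short1_mid (a point): Centre of a short hex coupling nut: plain steel hexagonal bar, 14 mm across flats (16 mm over the corners, 14 mm high as it lies on a flat), 24 mm long along its own x, threaded bore; it lies on its side. About 21 g. Its row in the case is the short one. None if it is absent.
- short2_mid (a point): Centre of a short hex coupling nut: plain steel hexagonal bar, 14 mm across flats (16 mm over the corners, 14 mm high as it lies on a flat), 24 mm long along its own x, threaded bore; it lies on its side. About 21 g. Its row in the case is the short one. None if it is absent.
- middle1_mid (a point): Centre of a middle hex coupling nut: plain steel hexagonal bar, 14 mm across flats (16 mm over the corners, 14 mm high as it lies on a flat), 35 mm long along its own x, threaded bore; it lies on its side. About 31 g. Its row in the case is the middle one. None if it is absent.
- middle2_mid (a point): Centre of a middle hex coupling nut: plain steel hexagonal bar, 14 mm across flats (16 mm over the corners, 14 mm high as it lies on a flat), 35 mm long along its own x, threaded bore; it lies on its side. About 31 g. Its row in the case is the middle one. None if it is absent.
- long1_mid (a point): Centre of a long hex coupling nut: plain steel hexagonal bar, 14 mm across flats (16 mm over the corners, 14 mm high as it lies on a flat), 46 mm long along its own x, threaded bore; it lies on its side. About 41 g. Its row in the case is the long one. None if it is absent.
- long2_mid (a point): Centre of a long hex coupling nut: plain steel hexagonal bar, 14 mm across flats (16 mm over the corners, 14 mm high as it lies on a flat), 46 mm long along its own x, threaded bore; it lies on its side. About 41 g. Its row in the case is the long one. None if it is absent.
- rivet_jar: Glass jam jar of rivets with a metal cap, 66 mm across and 100 mm high, origin at the centre of its foot; to be left alone.
- hex_keys: Chrome hex keys upright in a black holder 26 by 84 mm, about 85 mm high, origin at the centre of its foot; to be left alone.
- mallet: Blue mallet lying on the bench, head 52 mm across and 90 mm long, handle 270 mm to its own -x, origin under the head; to be left alone.

How it is judged:
By the outcome, as a careful person would: the job done as asked, in the order asked, and still so for the second after the job is handed in, with the robot touching nothing.
Of short1, short2, middle1, middle2, long1, long2 only 3 to 5 are there at a start; the rules pass over those that are not, and their reading is None.
At some moment in a run one of short1, short2, middle1, middle2, long1, long2 may be knocked a few centimetres aside while the robot is not near it.
Once in a run the grip may slacken for a moment while it holds something.
It also fails if it takes over 210 s, if anything falls off the work surface, if the arm or the gripper's body presses on something with over 40 N, if the wrist force passes 120 N, or if a joint passes its speed limit or range.

## Working session

There is one attempt and no reset: what is moved stays moved. The work goes in short steps, Python scripts to look and compute and a tool call to move; the robot and the scene stay as the last step left them, time stands still between calls to the robot, and variables do not carry over. Pictures are saved under pics/ and viewed, at most 14 in all, crops included, and the job is handed in when it is done.

Besides the shell and the picture viewer there is one more tool, called by a JSON object that holds its "op" and its "data". drive_tool: Moves the arm, as the interface text tells. Its arguments: {"type":"object","properties":{"series":{"type":"array"},"squeeze":{"type":"number"}},"required":["series"]}

```bash
ls; mkdir -p pics
python3 - <<'E'
from rig import get_obs, eyes, ctrl
import cv2,numpy as np
o=get_obs();print({k:np.round(v,3) for k,v in o.items()},ctrl.grasp_offset)
for n in("scene","top","wrist"):
    c=eyes.camera(n);cv2.imwrite(f"pics/{n}0.png",c["frame"]);print(n,c["fx"],c["cx"],c["cy"],np.round(c["R"],3).tolist(),np.round(c["t"],3), np.round(-c["R"].T@c["t"],3))
E
```

```text
pics
{'clock': np.float64(0.0), 'q': array([-1.23 ,  0.399,  0.045,  1.538, -0.019,  1.207, -0.051]), 'joint_vel': array([ 0.   ,  0.   , -0.002, -0.002, -0.002,  0.002,  0.   ]), 'effort': array([-0.0000e+00, -4.7512e+01,  1.3640e+00, -2.5422e+01,  1.1000e-02,
        1.0000e-02,  0.0000e+00]), 'position': array([0.276, 0.588, 0.23 ]), 'ee_rot': array([ 0.218,  0.976, -0.001, -0.   ]), 'wrist_force': array([-0.246, -0.322,  0.013]), 'moment': array([-0.041,  0.011,  0.005]), 'gripper_force': np.float64(0.0), 'opening': np.float64(0.085)} 0.0187
scene 361.64569232208214 318.29957112110105 201.84294212044767 [[0.704, 0.71, 0.021], [0.391, -0.363, -0.845], [-0.593, 0.603, -0.534]] [-0.482 -0.147  1.282] [ 1.157 -0.484  0.57 ]
top 482.58905207190014 325.08470864899414 195.25714909801476 [[0.017, -1.0, -0.001], [-0.998, -0.017, -0.064], [0.064, 0.002, -0.998]] [0.034 0.615 1.304] [0.53  0.042 1.34 ]
wrist 354.28226437089864 321.1458628261755 200.37411708540424 [[0.426, 0.905, -0.001], [0.858, -0.403, 0.319], [0.288, -0.137, -0.948]] [-0.648 -0.043  0.38 ] [0.203 0.622 0.373]
```

View pics/top0.png

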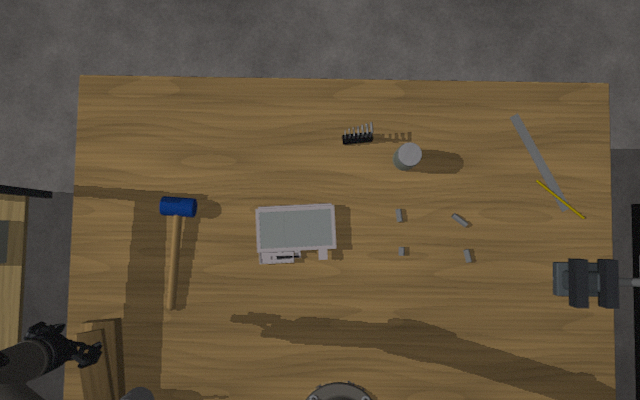

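View pics/scene0.png

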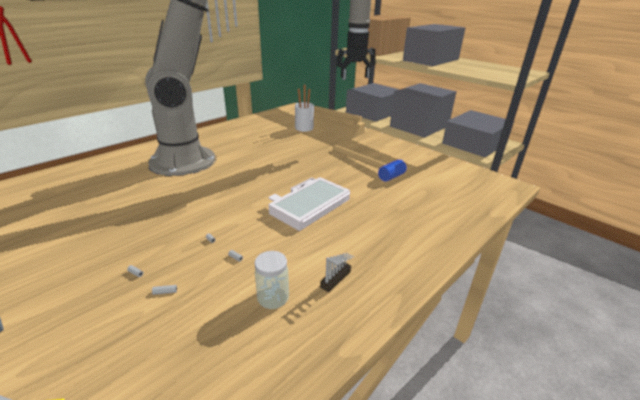

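The top view shows the case at about (295,230) with its front towards the robot, and the lock at (280,257) and tab at (323,254). There are four nuts at (399,215), (460,220), (402,251) and (468,255). The scene view agrees.

```bash
cat > h.py <<'E'
import cv2,numpy as np
from rig import get_obs, eyes, ctrl
def cam(n,save=None):
    c=eyes.camera(n)
    if save: cv2.imwrite(f"pics/{save}.png",c["frame"])
    return c
def ray(c,p,z):
    """pixels (N,2) onto the plane at height z"""
    p=np.atleast_2d(p).astype(float)
    d=np.c_[(p[:,0]-c["cx"])/c["fx"],(p[:,1]-c["cy"])/c["fy"],np.ones(len(p))]@c["R"]
    o=-c["R"].T@c["t"]
    return o+d*((z-o[2])/d[:,2])[:,None]
def proj(c,X):
    q=np.atleast_2d(X)@c["R"].T+c["t"]
    return np.c_[q[:,0]/q[:,2]*c["fx"]+c["cx"],q[:,1]/q[:,2]*c["fy"]+c["cy"]]
def grey(c,s=60,v=60):
    h=cv2.cvtColor(c["frame"],cv2.COLOR_BGR2HSV)
    return ((h[...,1]<s)&(h[...,2]>v)).astype(np.uint8)*255
def blobs(c,m,z,amin,amax):
    """contours of mask -> centre, long-axis angle (deg), sizes on plane z"""
    out=[]
    for k in cv2.findContours(m,cv2.RETR_EXTERNAL,cv2.CHAIN_APPROX_NONE)[0]:
        a=cv2.contourArea(k)
        if amin<a<amax:
            P=ray(c,k[:,0],z)[:,:2]
            (x,y),(w,h),t=cv2.minAreaRect((P*1000).astype(np.float32))
            if w<h: w,h,t=h,w,t+90
            out.append((k[:,0].mean(0).round(),round(x/1000,4),round(y/1000,4),round(w,1),round(h,1),round((t+90)%180-90,1)))
    return out
E
python3 - <<'E'
from h import *
c=cam("top")
print(*blobs(c,grey(c,70,70),0.012,20,9000),sep="\n")
E
```

```text
(array([335., 393.]), 0.0872, 0.0007, 166.5, 39.4, -89.0)
(array([635., 282.]), 0.3926, -0.8015, 27.6, 16.2, -89.0)
(array([560., 280.]), 0.3972, -0.6039, 87.0, 29.9, -0.8)
(array([467., 256.]), 0.4567, -0.3468, 36.8, 16.0, 14.1)
(array([401., 251.]), 0.4658, -0.1659, 21.9, 16.4, 0.4)
(array([460., 220.]), 0.554, -0.3255, 47.4, 15.5, 53.8)
(array([398., 215.]), 0.5641, -0.1583, 34.5, 16.8, 8.5)
(array([296., 234.]), 0.5097, 0.1237, 219.9, 158.5, -86.0)
(array([560., 204.]), 0.602, -0.6013, 47.9, 17.8, 45.1)
(array([407., 156.]), 0.7273, -0.18, 85.1, 66.5, -44.2)
(array([537., 158.]), 0.725, -0.5436, 281.0, 27.5, 28.8)
```

{"op": "drive_tool", "data": {"series": [{"travel": [0.01,-0.036,0.0],"spin": 2.4,"hand": 0},{"travel": [0.01,-0.036,0.0],"spin": 2.4,"hand": 0},{"travel": [0.01,-0.036,0.0],"spin": 2.4,"hand": 0},{"travel": [0.01,-0.036,0.0],"spin": 2.4,"hand": 0},{"travel": [0.01,-0.036,0.0],"spin": 2.4,"hand": 0},{"travel": [0.01,-0.036,0.0],"spin": 2.4,"hand": 0},{"travel": [0.01,-0.036,0.0],"spin": 2.4,"hand": 0},{"travel": [0.01,-0.036,0.0],"spin": 2.4,"hand": 0},{"travel": [0.01,-0.036,0.0],"spin": 2.4,"hand": 0},{"travel": [0.01,-0.036,0.0],"spin": 2.4,"hand": 0},{"travel": [0.01,-0.036,0.0],"spin": 2.4,"hand": 0},{"travel": [0.01,-0.036,0.0],"spin": 2.4,"hand": 0}], "squeeze": 40}}

```text
clock: 1.2
position: [0.3967, 0.1543, 0.2314]
ee_rot: [-0.033, 0.999, 0.0, 0.0]
wrist_force: [0.5, -0.5, 0.8]
opening: 0.0856
gripper_force: 0.0
```

Run:
```python
from h import *
c=cam("wrist","w1");o=get_obs();print(o["position"],o["ee_rot"])
t=cam("top","t1")
cv2.imwrite("pics/w1b.png",cv2.resize(c["frame"],(800,500)))
```

```text
[0.39874702 0.14594283 0.23139205] [-2.80596076e-02  9.99604029e-01 -2.07684699e-03  3.60785238e-04]
```

View pics/w1b.png

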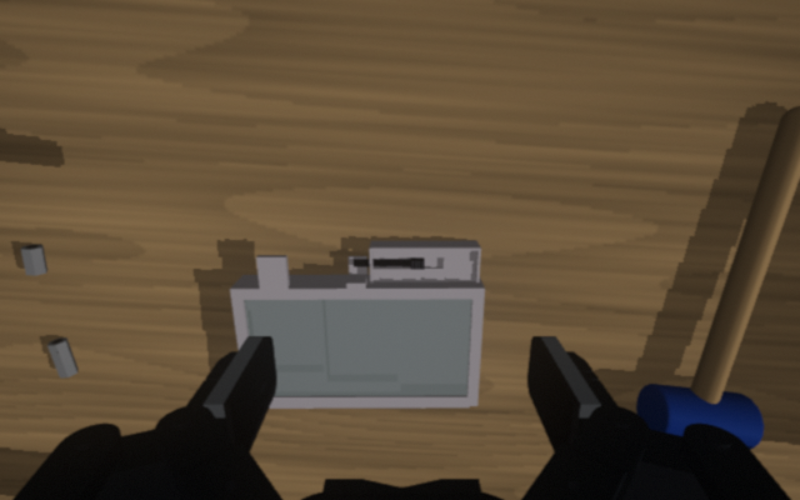

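The wrist view (800 px wide) shows the lid's front edge running from (231,289) to (485,284) and its back edge from about (247,406) to (478,404). The tab is at (272,265) and the dark nub at about (415,263).

Run:
```python
from h import *
c=cam("wrist")
P=ray(c,np.array([[231,289],[485,284],[478,404]])/1.25,0.032);print(P.round(4))
print('tab',ray(c,np.array([[257,257],[288,256]])/1.25,0.032).round(4),'nub',ray(c,np.array([[400,259],[425,259],[425,268],[415,263.5]])/1.25,0.021).round(4))
# line fits on lid edges: white mask
h=cv2.cvtColor(c["frame"],cv2.COLOR_BGR2HSV);print(h[230,200],h[280,[383,388,392]].tolist(),h[int(286/1.25):int(296/1.25),240].tolist())
m=((h[...,1]<45)&(h[...,2]>120)).astype(np.uint8)
print(*blobs(c,m*255,0.032,300,90000),sep="\n")
t=cam("top");print(*blobs(t,grey(t,40,120),0.032,300,9000),sep="\n")
g=c["frame"][190:235,270:400];f=cv2.resize(g,(780,270),interpolation=cv2.INTER_CUBIC);cv2.imwrite("pics/lock1.png",f)
```

```text
[[0.4738 0.009  0.032 ]
 [0.4579 0.2215 0.032 ]
 [0.5776 0.2285 0.032 ]]
tab [[0.444  0.0323 0.032 ]
 [0.4418 0.0577 0.032 ]] nub [[0.4435 0.1495 0.021 ]
 [0.4424 0.1706 0.021 ]
 [0.4505 0.1712 0.021 ]
 [0.4469 0.1624 0.021 ]]
[ 0 14 71] [[159, 13, 133], [155, 12, 133], [17, 107, 112]] [[173, 15, 66], [165, 15, 66], [165, 12, 82], [156, 11, 115], [156, 10, 132], [150, 10, 134], [156, 10, 133], [150, 10, 133]]
(array([300., 270.]), 0.513, 0.1236, 213.5, 146.7, -86.2)
(array([346., 209.]), 0.4414, 0.1752, 90.3, 28.5, -87.0)
(array([294., 237.]), 0.5099, 0.1222, 213.4, 153.8, -86.0)
```

View pics/lock1.png

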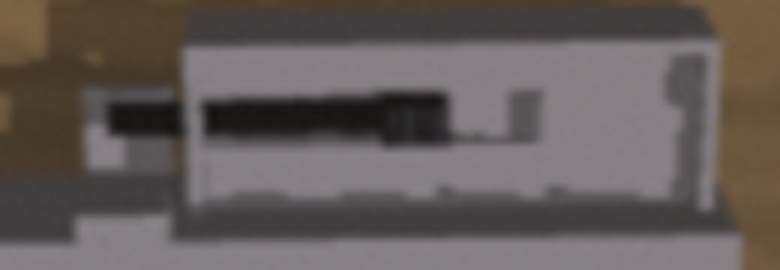

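The crop shows the nub (ribbed block) at about (333–345, 205–214) in the full image, the recess around it, and the tongue running left over the keeper.

```bash
cat >> h.py <<'E'
YAW=np.radians(4.0); C0=np.array([.5247,.1194])
def case(x,y,z=None):
    """case mm -> world m"""
    p=C0+np.array([[np.cos(YAW),-np.sin(YAW)],[np.sin(YAW),np.cos(YAW)]])@np.array([x,y])/1000
    return p if z is None else np.r_[p,z/1000]
E
python3 - <<'E'
from h import *
c=cam("wrist")
print("pos",get_obs()["position"].round(4))
print("nub",ray(c,[[333.3,205.3],[344.7,205.3],[344.7,214],[333.3,214],[339,208.5]],0.021).round(4))
print("recess",ray(c,[[270+185/6,190+42/6],[270+715/6,190+40/6]],0.0205).round(4))
for n,q in dict(nub=(-76,50,21),rl=(-90,12.5,20.5),rr=(-90,101.5,20.5),tabfl=(-87,-82,32),tabfr=(-87,-58,32),lfl=(-59,-107,32),lfr=(-59,107,32),lbr=(59,107,32),lbl=(59,-107,32)).items(): print(n,case(*q).round(4),(proj(c,case(*q))).round(1))
# lid edges by column/row scan of brightness
v=c["frame"].mean(2)
def edge(a): d=np.diff(a);i=np.argmax(np.abs(d));return i,d[i].round(0)
for x in (215,250,360,378): print(x,"front",[(i+220) for i in edge(v[220:240,x])],"back",edge(v[305:335,x])[0]+305)
for y in (240,260,280,300): print(y,"L",edge(v[y,170:215])[0]+170,"R",edge(v[y,375:400])[0]+375)
E
```

```text
pos [0.3966 0.1568 0.2314]
nub [[0.4393 0.17   0.021 ]
 [0.4386 0.182  0.021 ]
 [0.4484 0.1828 0.021 ]
 [0.4491 0.1707 0.021 ]
 [0.4425 0.1763 0.021 ]]
recess [[0.4322 0.1353 0.0205]
 [0.4264 0.2279 0.0205]]
nub [0.4454 0.164  0.021 ] [[327.3 210.4]]
rl [0.434  0.1256 0.0205] [[291.5 198.1]]
rr [0.4278 0.2144 0.0205] [[376.2 197.2]]
tabfl [0.4436 0.0315 0.032 ] [[198.4 205.4]]
tabfr [0.442  0.0555 0.032 ] [[221.8 205.1]]
lfl [0.4733 0.0085 0.032 ] [[177.8 230.8]]
lfr [0.4584 0.222  0.032 ] [[381.9 228.7]]
lbr [0.5761 0.2303 0.032 ] [[377.4 323.1]]
lbl [0.591  0.0168 0.032 ] [[192.1 324.8]]
215 front [np.int64(236), np.float64(222.0)] back 323
250 front [np.int64(230), np.float64(249.0)] back 326
360 front [np.int64(229), np.float64(249.0)] back 325
378 front [np.int64(229), np.float64(248.0)] back 324
240 L 183 R 386
260 L 186 R 384
280 L 191 R 383
300 L 191 R 382
```

Run:
```python
from h import *
for i in range(4): c=cam("wrist");print("pos",get_obs()["position"].round(4))
v=c["frame"].mean(2)
def edge(a): return np.argmax(np.abs(np.diff(a)))
for y in (240,250,260,300): print(y,"L",edge(v[y,170:215])+170.5,"R",edge(v[y,375:400])+375.5)
for x in (215,250,360,378): print(x,"front",edge(v[222:245,x])+222.5,"back",edge(v[305:335,x])+305.5)
f=cv2.resize(c["frame"][180:250,180:400],(770,245),interpolation=cv2.INTER_CUBIC);cv2.imwrite("pics/lock2.png",f)
```

```text
pos [0.3964 0.1574 0.2314]
pos [0.3963 0.1576 0.2313]
pos [0.3963 0.1576 0.2313]
pos [0.3964 0.1575 0.2312]
240 L 181.5 R 384.5
250 L 182.5 R 383.5
260 L 184.5 R 382.5
300 L 191.5 R 380.5
215 front 239.5 back 323.5
250 front 230.5 back 326.5
360 front 230.5 back 317.5
378 front 230.5 back 324.5
```

View pics/lock2.png

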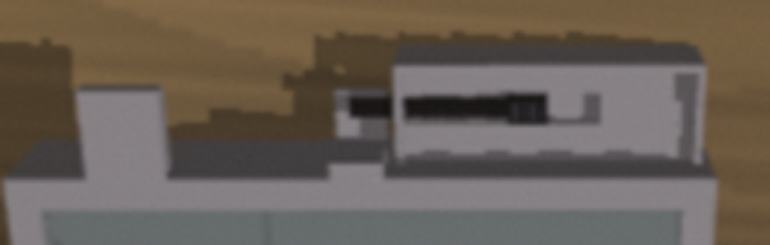

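Arm settled now. In this crop (3.5×, offset (180,180)) the lid's front corners are at (5,180) and (717,178). The tab front is at (78..165,87), the nub at (508..547, 95..124), and the recess front corners at (393,65) and (705,65).

Run:
```python
from h import *
c=cam("wrist")
f=lambda p,z:print(ray(c,np.array(p)/3.5+180,z).round(4).tolist())
f([[5,180],[717,178]],.032);f([[78,87],[165,87]],.032);f([[508,96],[547,96],[547,120],[508,120]],.021);f([[393,65],[705,65]],.0205)
t=cam("top");print(*blobs(t,grey(t,40,120),0.032,300,9000),sep="\n")
v=t["frame"].mean(2)
cv2.imwrite("pics/tc.png",cv2.resize(t["frame"][190:275,240:350],(770,595),interpolation=cv2.INTER_CUBIC))
for n,q in dict(lfl=(-59,-107,32),lfr=(-59,107,32),lbr=(59,107,32),lbl=(59,-107,32)).items(): print(n,case(*q).round(4),(proj(t,case(*q))).round(1))
```

```text
[[0.4741, 0.0145, 0.032], [0.4596, 0.2274, 0.032]]
[[0.443, 0.0376, 0.032], [0.4413, 0.0629, 0.032]]
[[0.4415, 0.1635, 0.021], [0.4408, 0.1753, 0.021], [0.4485, 0.1759, 0.021], [0.4493, 0.164, 0.021]]
[[0.4341, 0.1284, 0.0205], [0.428, 0.2219, 0.0205]]
(array([294., 237.]), 0.5099, 0.1224, 214.2, 153.8, -85.9)
(array([409., 153.]), 0.732, -0.1841, 57.9, 57.4, 0.4)
lfl [0.4733 0.0085 0.032 ] [[337.5 247.5]]
lfr [0.4584 0.222  0.032 ] [[258.2 251.7]]
lbr [0.5761 0.2303 0.032 ] [[256.3 208. ]]
lbl [0.591  0.0168 0.032 ] [[335.1 203.8]]
```

View pics/tc.png

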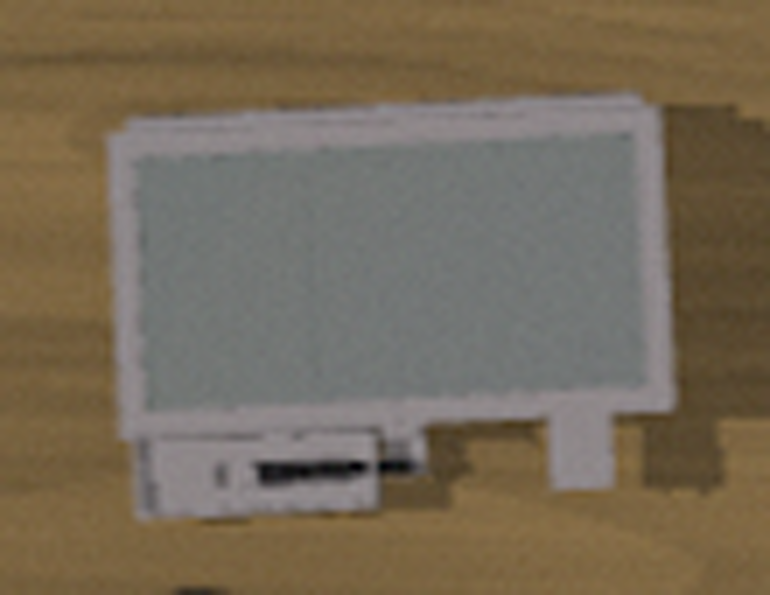

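{"op": "drive_tool", "data": {"series": [{"travel": [0.016,0.004,-0.025],"spin": 0,"hand": 0.6},{"travel": [0.016,0.004,-0.03],"spin": 0,"hand": 0.6},{"travel": [0.017,0.004,-0.03],"spin": 0,"hand": 0.6},{"travel": [0,0,-0.03],"spin": 0,"hand": 0.6},{"travel": [0,0,-0.03],"spin": 0,"hand": 0.6},{"travel": [0,0,-0.026],"spin": 0,"hand": 0.6},{"travel": [0,0,0],"spin": 0,"hand": 0.6},{"travel": [0,0,0],"spin": 0,"hand": 0.6},{"travel": [0,0,0],"spin": 0,"hand": 0.6},{"travel": [0,0,0],"spin": 0,"hand": 0.6}]}}

```text
clock: 2.58
position: [0.4473, 0.1691, 0.0622]
ee_rot: [-0.032, 0.999, 0.001, 0.002]
wrist_force: [0.4, 0.6, 0.5]
opening: 0.0343
gripper_force: 0.0
```

```bash
sed -i 's/C0=.*/C0=np.array([.525,.1245])/' h.py
python3 - <<'E'
from h import *
c=cam("wrist");o=get_obs();print(o["position"].round(4),o["opening"],proj(c,np.array([case(-76,50,21),case(-74,57,17),o["position"]])).round(1))
cv2.imwrite("pics/w2.png",c["frame"])
E
```

```text
[0.4472 0.169  0.0622] 0.03427031543039644 [[323.3 230. ]
 [335.4 230.3]
 [323.7 269.4]]
```

View pics/w2.png

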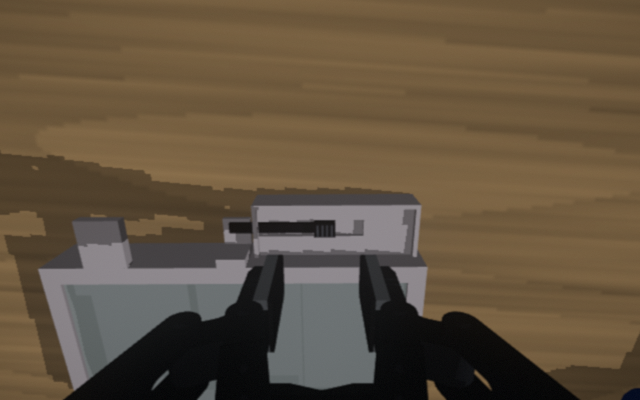

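The nub shows at (324,229) where I predicted (323,230), so the estimate holds. Descending.

{"op": "drive_tool", "data": {"series": [{"travel": [-0.001,0.0005,-0.015],"spin": 0,"hand": 0.6},{"travel": [0,0,-0.015],"spin": 0,"hand": 0.6},{"travel": [0,0,-0.008],"spin": 0,"hand": 0.6},{"travel": [0,0,-0.003],"spin": 0,"hand": 0.6},{"travel": [0,0,0],"spin": 0,"hand": 0.6},{"travel": [0,0,0],"spin": 0,"hand": 0.6},{"travel": [0,0,0],"spin": 0,"hand": 0.6}], "squeeze": 25}}

```text
clock: 3.22
position: [0.4454, 0.1689, 0.0201]
ee_rot: [-0.031, 1.0, 0.0, 0.001]
wrist_force: [-0.2, 0.0, -0.1]
opening: 0.0342
gripper_force: 0.0
```

{"op": "drive_tool", "data": {"series": [{"travel": [0,0,-0.001],"spin": 0,"hand": 0.8},{"travel": [0,0,0],"spin": 0,"hand": 1},{"travel": [0,0,0],"spin": 0,"hand": 1},{"travel": [0,0,0],"spin": 0,"hand": 1},{"travel": [0,0,0],"spin": 0,"hand": 1},{"travel": [0,0,0],"spin": 0,"hand": 1}]}}

```text
clock: 3.72
position: [0.4451, 0.1699, 0.0188]
ee_rot: [-0.032, 0.999, 0.001, 0.001]
wrist_force: [-1.3, 4.3, 4.8]
opening: 0.0094
gripper_force: 24.7
```

{"op": "drive_tool", "data": {"series": [{"travel": [0,0.003,0],"spin": 0,"hand": 1},{"travel": [-0.0003,0.003,0],"spin": 0,"hand": 1},{"travel": [-0.0003,0.003,0],"spin": 0,"hand": 1},{"travel": [-0.0003,0.003,0],"spin": 0,"hand": 1},{"travel": [0,0.003,0],"spin": 0,"hand": 1},{"travel": [0,0.001,0],"spin": 0,"hand": 1},{"travel": [0,0,0],"spin": 0,"hand": 1},{"travel": [0,0,0],"spin": 0,"hand": 1}]}}

```text
clock: 4.38
position: [0.4442, 0.1835, 0.0187]
ee_rot: [-0.031, 1.0, -0.001, 0.0]
wrist_force: [-1.2, 0.4, 7.3]
opening: 0.0097
gripper_force: 25.2
```

Run:
```python
from h import *
c=cam("wrist");print(get_obs()["position"],get_obs()["wrist_force"]); cv2.imwrite("pics/w3.png",c["frame"][150:300,180:460].repeat(2,0).repeat(2,1))
```

```text
[0.44422133 0.18348255 0.01869821] [-1.51160207 -0.82347389  7.15504324]
```

View pics/w3.png

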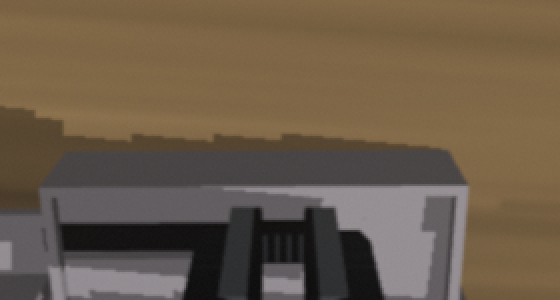

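The nub is held between the pads. I'll push a little further to confirm it has reached its stop.

{"op": "drive_tool", "data": {"series": [{"travel": [0,0.002,0],"spin": 0,"hand": 1},{"travel": [0,0.002,0],"spin": 0,"hand": 1},{"travel": [0,0,0],"spin": 0,"hand": 1},{"travel": [0,0,0],"spin": 0,"hand": 1}]}}

```text
clock: 4.77
position: [0.4442, 0.1843, 0.0186]
ee_rot: [-0.03, 1.0, -0.002, -0.001]
wrist_force: [-0.7, -6.6, 9.9]
opening: 0.0093
gripper_force: 25.7
```

Lock is at its stop: 6.6 N with no further motion. Releasing and going to the tab.

{"op": "drive_tool", "data": {"series": [{"travel": [0,-0.004,0],"spin": 0,"hand": 0.7},{"travel": [0,0,0],"spin": 0,"hand": 0.6},{"travel": [0,0,0],"spin": 0,"hand": 0.6},{"travel": [0,0,0.03],"spin": 0,"hand": 0.6},{"travel": [0,0,0.03],"spin": 0,"hand": 0.5},{"travel": [0.002,-0.034,0],"spin": 0,"hand": 0.5},{"travel": [0.002,-0.034,0],"spin": 0,"hand": 0.5},{"travel": [0.002,-0.034,0],"spin": 0,"hand": 0.5},{"travel": [0.002,-0.031,0],"spin": 0,"hand": 0.5},{"travel": [0,0,0],"spin": 0,"hand": 0.5},{"travel": [0,0,0],"spin": 0,"hand": 0.5},{"travel": [0,0,0],"spin": 0,"hand": 0.5}]}}

```text
clock: 5.77
position: [0.4517, 0.0524, 0.0781]
ee_rot: [-0.032, 0.999, 0.0, -0.0]
wrist_force: [0.1, 1.0, 0.2]
opening: 0.0427
gripper_force: 0.0
```

Run:
```python
from h import *
for i in range(3): c=cam("wrist","w4")
print(get_obs()["position"],get_obs()["opening"],[proj(c,case(*q)).round(1).tolist() for q in ((-87,-82,32),(-87,-58,32),(-76,64,21),(-76,50,21))])
```

```text
[0.45174323 0.05326546 0.07818923] 0.04304073609381177 [[[295.0, 214.9]], [[337.1, 214.8]], [[536.4, 224.3]], [[513.4, 224.4]]]
```

View pics/w4.png

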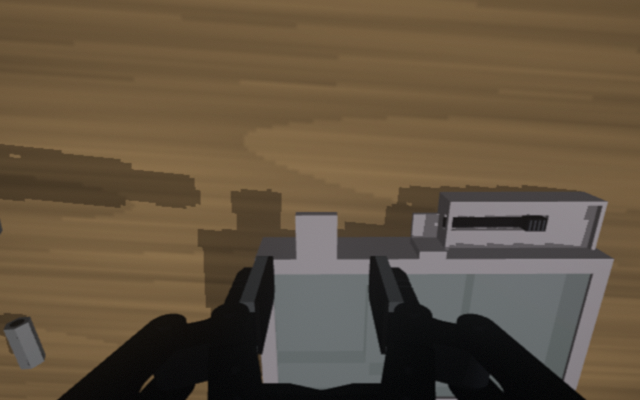

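Tab at (295–338,213) and nub at (537,224), both as predicted for an unlocked lock. Going down on the tab.

{"op": "drive_tool", "data": {"series": [{"travel": [0.0015,-0.003,-0.02],"spin": 0,"hand": 0.5},{"travel": [0,0,-0.02],"spin": 0,"hand": 0.5},{"travel": [0,0,-0.016],"spin": 0,"hand": 0.5},{"travel": [0,0,0],"spin": 0,"hand": 0.5},{"travel": [0,0,0],"spin": 0,"hand": 0.6},{"travel": [0,0,0],"spin": 0,"hand": 0.9},{"travel": [0,0,0],"spin": 0,"hand": 0.9},{"travel": [0,0,0],"spin": 0,"hand": 0.9},{"travel": [0,0,0],"spin": 0,"hand": 0.9}], "squeeze": 20}}

```text
clock: 6.67
position: [0.4537, 0.0502, 0.023]
ee_rot: [-0.032, 0.999, 0.001, 0.001]
wrist_force: [-0.3, 5.3, -0.4]
opening: 0.0229
gripper_force: 23.0
```

Run:
```python
from h import *
o=get_obs();print(o["position"])
hx=59
prev=None
for th in np.linspace(0,2.35,25):
    X=hx-136*np.cos(th)+3*np.sin(th); Z=26+136*np.sin(th)+3*np.cos(th)
    p=case(X,-70,Z)
    if prev is not None: print(round(th,3),(p-prev).round(4).tolist(), p.round(4).tolist())
    prev=p
```

```text
[0.45370338 0.05016087 0.02304794]
0.098 [0.0009, 0.0001, 0.0133] [0.454, 0.0494, 0.0423]
0.196 [0.0022, 0.0002, 0.0131] [0.4562, 0.0495, 0.0554]
0.294 [0.0035, 0.0002, 0.0128] [0.4597, 0.0498, 0.0682]
0.392 [0.0047, 0.0003, 0.0124] [0.4645, 0.0501, 0.0807]
0.49 [0.0059, 0.0004, 0.0119] [0.4704, 0.0505, 0.0926]
0.588 [0.0071, 0.0005, 0.0113] [0.4775, 0.051, 0.1039]
0.685 [0.0081, 0.0006, 0.0105] [0.4856, 0.0516, 0.1144]
0.783 [0.0091, 0.0006, 0.0097] [0.4947, 0.0522, 0.1241]
0.881 [0.01, 0.0007, 0.0087] [0.5047, 0.0529, 0.1328]
0.979 [0.0108, 0.0008, 0.0077] [0.5156, 0.0537, 0.1406]
1.077 [0.0115, 0.0008, 0.0066] [0.5271, 0.0545, 0.1472]
1.175 [0.0121, 0.0008, 0.0055] [0.5392, 0.0553, 0.1526]
1.273 [0.0126, 0.0009, 0.0042] [0.5518, 0.0562, 0.1569]
1.371 [0.0129, 0.0009, 0.003] [0.5647, 0.0571, 0.1599]
1.469 [0.0132, 0.0009, 0.0017] [0.5779, 0.058, 0.1616]
1.567 [0.0133, 0.0009, 0.0004] [0.5912, 0.059, 0.162]
1.665 [0.0133, 0.0009, -0.0009] [0.6044, 0.0599, 0.1611]
1.762 [0.0131, 0.0009, -0.0022] [0.6175, 0.0608, 0.1589]
1.86 [0.0128, 0.0009, -0.0035] [0.6304, 0.0617, 0.1555]
1.958 [0.0124, 0.0009, -0.0047] [0.6428, 0.0626, 0.1508]
2.056 [0.0119, 0.0008, -0.0059] [0.6547, 0.0634, 0.1449]
2.154 [0.0113, 0.0008, -0.007] [0.666, 0.0642, 0.1379]
2.252 [0.0105, 0.0007, -0.0081] [0.6765, 0.0649, 0.1298]
2.35 [0.0097, 0.0007, -0.0091] [0.6862, 0.0656, 0.1207]
```

{"op": "drive_tool", "data": {"series": [{"travel": [0.0009,0.0001,0.0133],"spin": 0,"hand": 0.9},{"travel": [0.0022,0.0002,0.0131],"spin": 0,"hand": 0.9},{"travel": [0.0035,0.0002,0.0128],"spin": 0,"hand": 0.9},{"travel": [0.0047,0.0003,0.0124],"spin": 0,"hand": 0.9},{"travel": [0.0059,0.0004,0.0119],"spin": 0,"hand": 0.9},{"travel": [0.0071,0.0005,0.0113],"spin": 0,"hand": 0.9},{"travel": [0.0081,0.0006,0.0105],"spin": 0,"hand": 0.9},{"travel": [0.0091,0.0006,0.0097],"spin": 0,"hand": 0.9},{"travel": [0.01,0.0007,0.0087],"spin": 0,"hand": 0.9},{"travel": [0.0108,0.0008,0.0077],"spin": 0,"hand": 0.9},{"travel": [0,0,0],"spin": 0,"hand": 0.9},{"travel": [0,0,0],"spin": 0,"hand": 0.9}]}}

```text
clock: 7.67
position: [0.5158, 0.0543, 0.1343]
ee_rot: [-0.032, 0.999, 0.001, 0.0]
wrist_force: [-2.3, 4.8, 2.5]
opening: 0.0229
gripper_force: 20.0
```

{"op": "drive_tool", "data": {"series": [{"travel": [0.0115,0.0008,0.0066],"spin": 0,"hand": 0.9},{"travel": [0.0121,0.0008,0.0055],"spin": 0,"hand": 0.9},{"travel": [0.0126,0.0009,0.0042],"spin": 0,"hand": 0.9},{"travel": [0.0129,0.0009,0.003],"spin": 0,"hand": 0.9},{"travel": [0.0132,0.0009,0.0017],"spin": 0,"hand": 0.9},{"travel": [0.0133,0.0009,0.0004],"spin": 0,"hand": 0.9},{"travel": [0.0133,0.0009,-0.0009],"spin": 0,"hand": 0.9},{"travel": [0.0131,0.0009,-0.0022],"spin": 0,"hand": 0.9},{"travel": [0.0128,0.0009,-0.0035],"spin": 0,"hand": 0.9},{"travel": [0.0124,0.0009,-0.0047],"spin": 0,"hand": 0.9},{"travel": [0.0119,0.0008,-0.0059],"spin": 0,"hand": 0.9},{"travel": [0.0113,0.0008,-0.007],"spin": 0,"hand": 0.9}]}}

```text
clock: 8.67
position: [0.6706, 0.0647, 0.1342]
ee_rot: [-0.032, 0.999, 0.001, 0.005]
wrist_force: [3.9, 3.5, 8.6]
opening: 0.0215
gripper_force: 19.2
```

{"op": "drive_tool", "data": {"series": [{"travel": [0.0105,0.0007,-0.0081],"spin": 0,"hand": 0.9},{"travel": [0.008,0.0006,-0.007],"spin": 0,"hand": 0.9},{"travel": [0,0,0],"spin": 0,"hand": 0.9},{"travel": [0,0,0],"spin": 0,"hand": 0.9},{"travel": [0,0,0],"spin": 0,"hand": 0.9}]}}

```text
clock: 9.08
position: [0.6907, 0.0661, 0.1198]
ee_rot: [-0.032, 0.999, 0.001, 0.008]
wrist_force: [6.8, 4.7, 6.8]
opening: 0.0215
gripper_force: 19.3
```

Run:
```python
from h import *
c=cam("scene");print(get_obs()["position"],get_obs()["wrist_force"])
cv2.imwrite("pics/s2.png",cv2.resize(c["frame"][100:260,220:420],(800,640)) [:600])
```

```text
[0.69062335 0.06605046 0.1198624 ] [7.20344466 3.59163419 8.03882301]
```

View pics/s2.png

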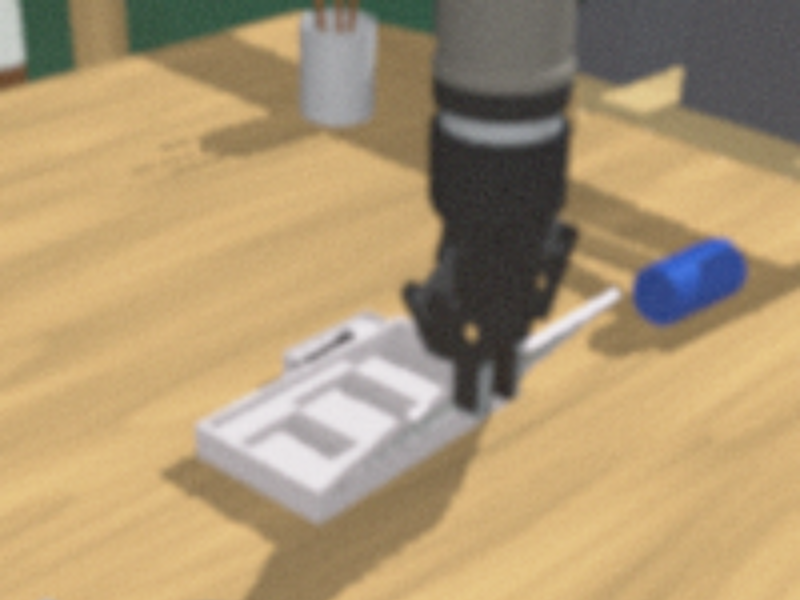

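{"op": "drive_tool", "data": {"series": [{"travel": [0.005,0,-0.003],"spin": 0,"hand": 0.9},{"travel": [0,0,0],"spin": 0,"hand": 0.9},{"travel": [0,0,0],"spin": 0,"hand": 0.9}]}}

```text
clock: 9.38
position: [0.6948, 0.0663, 0.1162]
ee_rot: [-0.032, 0.999, 0.001, 0.007]
wrist_force: [7.2, 4.4, 6.4]
opening: 0.021
gripper_force: 19.7
```

{"op": "drive_tool", "data": {"series": [{"travel": [0,0,0],"spin": 0,"hand": 0.7},{"travel": [0,0,0],"spin": 0,"hand": 0.5},{"travel": [0,0,0],"spin": 0,"hand": 0.45},{"travel": [0,0,0.03],"spin": 0,"hand": 0.45},{"travel": [0,0,0.03],"spin": 0,"hand": 0.45},{"travel": [-0.03,-0.02,0.02],"spin": 0,"hand": 0.3},{"travel": [-0.03,-0.03,0],"spin": 0,"hand": 0.3},{"travel": [-0.03,-0.03,0],"spin": 0,"hand": 0.3},{"travel": [-0.03,-0.03,0],"spin": 0,"hand": 0.3},{"travel": [-0.02,-0.03,0],"spin": 0,"hand": 0.3},{"travel": [0,0,0],"spin": 0,"hand": 0.3},{"travel": [0,0,0],"spin": 0,"hand": 0.3}]}}

```text
clock: 10.38
position: [0.5486, -0.0774, 0.1925]
ee_rot: [-0.028, 1.0, -0.0, -0.001]
wrist_force: [-0.6, 0.6, 0.7]
opening: 0.06
gripper_force: 0.0
```

Run:
```python
from h import *
for i in range(3): w=cam("wrist","w5")
c=cam("scene");t=cam("top");o=get_obs();print(o["position"],o["ee_rot"])
print(*blobs(t,grey(t,70,70),0.012,20,300),sep="\n")
print("wrist",*blobs(w,grey(w,40,70),0.007,100,3000),sep="\n")
a=cv2.resize(c["frame"][130:260,240:400],(480,390));b=cv2.resize(t["frame"][170:275,240:350],(320,305))
cv2.imwrite("pics/s3.png",np.hstack([a,np.vstack([b,np.zeros((85,320,3),np.uint8)])]))
for th in (2.2,2.3):
  X=59-118*np.cos(th)+0*np.sin(th); Z=26+118*np.sin(th)+0*np.cos(th)
  print(th,[((proj(c,case(X,y,Z))-[240,130])*3).round().tolist() for y in (-107,107)],[((proj(t,case(X,y,Z))-[240,170])*2.905).round().tolist() for y in (-107,107)])
```

```text
[ 0.55162716 -0.07239875  0.19243433] [-3.25775976e-02  9.99469168e-01 -3.70031451e-06 -2.85484166e-04]
(array([560., 279.]), 0.3974, -0.604, 87.3, 30.0, -0.8)
(array([467., 256.]), 0.4564, -0.3469, 36.1, 16.0, 14.1)
(array([ 58., 268.]), 0.4049, 0.7707, 133.3, 54.6, 2.9)
(array([ 54., 237.]), 0.4885, 0.7852, 52.2, 19.6, -19.1)
(array([460., 220.]), 0.5541, -0.3253, 48.0, 15.5, 53.8)
(array([ 41., 218.]), 0.541, 0.8225, 37.0, 33.0, -11.0)
(array([560., 204.]), 0.6033, -0.5999, 51.8, 17.8, 45.1)
wrist
(array([178., 394.]), 0.8332, -0.2309, 31.0, 18.5, -86.5)
(array([245., 338.]), 0.7489, -0.1482, 70.2, 4.8, -12.7)
(array([234., 183.]), 0.5677, -0.1577, 36.7, 14.5, 7.6)
(array([ 54., 162.]), 0.5558, -0.3265, 50.9, 16.5, 54.3)
(array([223.,  73.]), 0.4682, -0.1655, 24.1, 13.8, -1.1)
(array([10., 47.]), 0.458, -0.3476, 35.4, 18.4, 13.8)
2.2 [[[240.0, 214.0]], [[396.0, 122.0]]] [[[268.0, 14.0]], [[24.0, 27.0]]]
2.3 [[[249.0, 227.0]], [[403.0, 133.0]]] [[[268.0, 4.0]], [[24.0, 17.0]]]
```

View pics/s3.png

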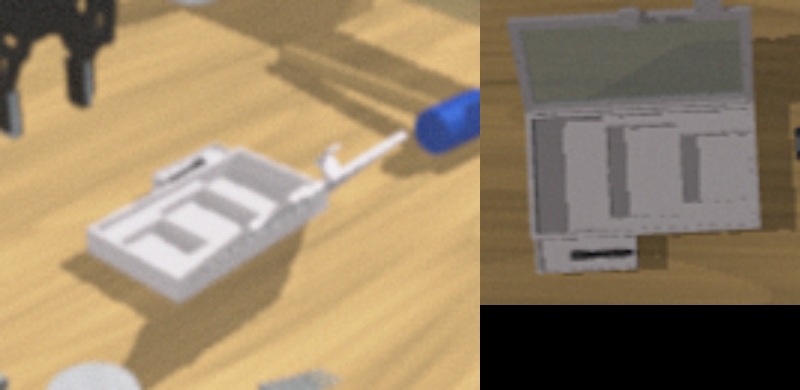

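View pics/w5.png

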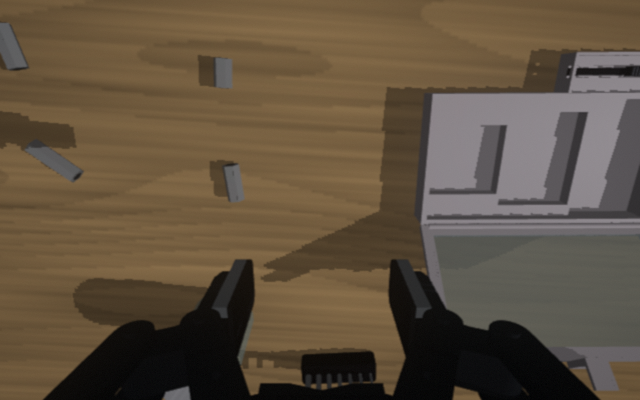

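The lid is open to its stop: its edge in the top view fits 2.3 rad once the known 1 px camera bias is allowed for. The wrist view shows the middle nut A at (234,183), the short nut at (223,73), the long nut at (54,162) and the middle nut B at (10,47). Starting with A.

{"op": "drive_tool", "data": {"series": [{"travel": [0.003,-0.02,-0.02],"spin": 1,"hand": 0.4},{"travel": [0.003,-0.02,-0.02],"spin": 1,"hand": 0.4},{"travel": [0.003,-0.02,-0.02],"spin": 1,"hand": 0.4},{"travel": [0.003,-0.021,-0.02],"spin": 1,"hand": 0.4},{"travel": [0.003,0,-0.03],"spin": 0,"hand": 0.4},{"travel": [0,0,0],"spin": 0,"hand": 0.4},{"travel": [0,0,0],"spin": 0,"hand": 0.4},{"travel": [0,0,0],"spin": 0,"hand": 0.4},{"travel": [0,0,0],"spin": 0,"hand": 0.4}]}}

```text
clock: 11.38
position: [0.5677, -0.1538, 0.0844]
ee_rot: [-0.067, 0.998, -0.0, 0.001]
wrist_force: [-0.2, 0.3, 0.6]
opening: 0.0515
gripper_force: 0.0
```

```bash
cat >> h.py <<'E'
def nut(guess,n=3):
    """nearest grey blob to guess in the wrist view, with arm pose"""
    for i in range(n): w=cam("wrist")
    o=get_obs();q=o["ee_rot"]
    ty=np.degrees(np.arctan2(q[1]**2-q[0]**2,2*q[0]*q[1]))
    print("tcp",o["position"].round(4),"tool y deg",ty.round(1))
    B=blobs(w,grey(w,40,70),0.007,100,6000)
    B=sorted(B,key=lambda b:np.hypot(b[1]-guess[0],b[2]-guess[1]))[:2]
    print(*B,sep="\n")
    b=B[0];print("move",round(b[1]-o["position"][0],4),round(b[2]-o["position"][1],4),"spin",round((b[5]+90-ty+90)%180-90,1))
    return w
E
python3 -c "
from h import *
w=nut((.567,-.1577));cv2.imwrite('pics/w6.png',w['frame'])"
```

```text
tcp [ 0.5672 -0.1542  0.0843] tool y deg 97.7
(array([319., 210.]), 0.5684, -0.1568, 37.4, 12.3, 8.0)
(array([329.,  45.]), 0.4677, -0.1643, 24.8, 12.4, -0.3)
move 0.0012 -0.0026 spin 0.3
```

View pics/w6.png

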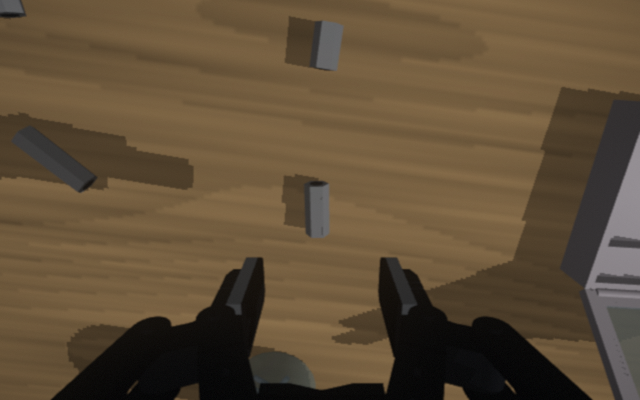

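Nut A is between the fingers at (319,210). Descending and gripping.

{"op": "drive_tool", "data": {"series": [{"travel": [0.001,-0.0035,-0.03],"spin": 0.3,"hand": 0.45},{"travel": [0,0,-0.03],"spin": 0,"hand": 0.5},{"travel": [0,0,-0.014],"spin": 0,"hand": 0.5},{"travel": [0,0,-0.005],"spin": 0,"hand": 0.5},{"travel": [0,0,0],"spin": 0,"hand": 0.7},{"travel": [0,0,0],"spin": 0,"hand": 1},{"travel": [0,0,0],"spin": 0,"hand": 1},{"travel": [0,0,0],"spin": 0,"hand": 1},{"travel": [0,0,0],"spin": 0,"hand": 1},{"travel": [0,0,0.001],"spin": 0,"hand": 1}], "squeeze": 50}}

```text
clock: 12.37
position: [0.5679, -0.1582, 0.0057]
ee_rot: [-0.069, 0.998, -0.0, 0.001]
wrist_force: [-0.7, -1.0, -1.3]
opening: 0.0132
gripper_force: 48.8
```

{"op": "drive_tool", "data": {"series": [{"travel": [0,0,0.025],"spin": 0,"hand": 1},{"travel": [0,0,0.025],"spin": 0,"hand": 1},{"travel": [-0.002,0.03,0.02],"spin": -0.5,"hand": 1},{"travel": [-0.003,0.036,0],"spin": -0.5,"hand": 1},{"travel": [-0.003,0.036,0],"spin": -0.5,"hand": 1},{"travel": [-0.003,0.036,0],"spin": -0.5,"hand": 1},{"travel": [-0.003,0.036,0],"spin": -0.5,"hand": 1},{"travel": [-0.003,0.036,0],"spin": -0.5,"hand": 1},{"travel": [-0.003,0.036,0],"spin": -0.5,"hand": 1},{"travel": [-0.002,0.038,0],"spin": -0.5,"hand": 1},{"travel": [0,0,0],"spin": 0,"hand": 1},{"travel": [0,0,0],"spin": 0,"hand": 1}]}}

```text
clock: 13.37
position: [0.5446, 0.1295, 0.0749]
ee_rot: [-0.037, 0.999, 0.001, -0.0]
wrist_force: [-0.4, -0.6, -0.6]
opening: 0.0135
gripper_force: 48.9
```

{"op": "drive_tool", "data": {"series": [{"travel": [0,0,0],"spin": 0,"hand": 1},{"travel": [0,0,0],"spin": 0,"hand": 1}]}}

```text
clock: 13.53
position: [0.5453, 0.1239, 0.075]
ee_rot: [-0.033, 0.999, -0.0, 0.0]
wrist_force: [-0.4, 0.9, 0.9]
opening: 0.0134
gripper_force: 48.9
```

{"op": "drive_tool", "data": {"series": [{"travel": [0.0005,0.0015,-0.02],"spin": 0.2,"hand": 1},{"travel": [0,0,-0.02],"spin": 0,"hand": 1},{"travel": [0,0,-0.015],"spin": 0,"hand": 1},{"travel": [0,0,-0.007],"spin": 0,"hand": 1},{"travel": [0,0,-0.002],"spin": 0,"hand": 1},{"travel": [0,0,0],"spin": 0,"hand": 1},{"travel": [0,0,0],"spin": 0,"hand": 1}]}}

```text
clock: 14.12
position: [0.5464, 0.1262, 0.0114]
ee_rot: [-0.035, 0.999, -0.0, 0.001]
wrist_force: [0.5, -1.1, -0.5]
opening: 0.013
gripper_force: 48.9
```

{"op": "drive_tool", "data": {"series": [{"travel": [0,0,-0.0008],"spin": 0,"hand": 1},{"travel": [0,0,0],"spin": 0,"hand": 0.75},{"travel": [0,0,0],"spin": 0,"hand": 0.68},{"travel": [0,0,0],"spin": 0,"hand": 0.68},{"travel": [0,0,0.02],"spin": 0,"hand": 0.68},{"travel": [0,0,0.03],"spin": 0,"hand": 0.6},{"travel": [-0.012,-0.03,0.02],"spin": 0,"hand": 0.5},{"travel": [-0.012,-0.036,0],"spin": 0,"hand": 0.5},{"travel": [-0.012,-0.036,0],"spin": 0,"hand": 0.5},{"travel": [-0.012,-0.036,0],"spin": -1,"hand": 0.5},{"travel": [-0.012,-0.036,0],"spin": -2,"hand": 0.5},{"travel": [-0.012,-0.036,0],"spin": -2,"hand": 0.5}]}}

```text
clock: 15.12
position: [0.473, -0.084, 0.0805]
ee_rot: [0.008, 1.0, 0.0, 0.0]
wrist_force: [0.4, -0.1, -0.5]
opening: 0.0426
gripper_force: 0.0
```

{"op": "drive_tool", "data": {"series": [{"travel": [-0.007,-0.036,0],"spin": 0,"hand": 0.5},{"travel": [0,-0.036,0],"spin": 0,"hand": 0.5},{"travel": [0,-0.01,0],"spin": 0,"hand": 0.5},{"travel": [0,0,0],"spin": 0,"hand": 0.5},{"travel": [0,0,0],"spin": 0,"hand": 0.5},{"travel": [0,0,0],"spin": 0,"hand": 0.5},{"travel": [0,0,0],"spin": 0,"hand": 0.5}]}}

```text
clock: 15.7
position: [0.467, -0.1625, 0.0799]
ee_rot: [0.006, 1.0, 0.001, -0.0]
wrist_force: [0.3, -0.1, -0.8]
opening: 0.0423
gripper_force: 0.0
```

```bash
python3 -c "
from h import *
nut((.468,-.165))"
```

```text
tcp [ 0.4669 -0.1632  0.0799] tool y deg 89.2
(array([321., 217.]), 0.4697, -0.1644, 25.8, 12.4, -0.3)
(array([ 96., 329.]), 0.5561, -0.3289, 43.6, 19.8, 53.1)
move 0.0028 -0.0012 spin 0.5
```

{"op": "drive_tool", "data": {"series": [{"travel": [0.0025,-0.002,-0.03],"spin": 0.5,"hand": 0.5},{"travel": [0,0,-0.03],"spin": 0,"hand": 0.5},{"travel": [0,0,-0.01],"spin": 0,"hand": 0.5},{"travel": [0,0,-0.0045],"spin": 0,"hand": 0.5},{"travel": [0,0,0],"spin": 0,"hand": 0.7},{"travel": [0,0,0],"spin": 0,"hand": 1},{"travel": [0,0,0],"spin": 0,"hand": 1},{"travel": [0,0,0],"spin": 0,"hand": 1},{"travel": [0,0,0],"spin": 0,"hand": 1},{"travel": [0,0,0.001],"spin": 0,"hand": 1}]}}

```text
clock: 16.68
position: [0.4697, -0.1667, 0.0072]
ee_rot: [0.003, 1.0, -0.0, 0.001]
wrist_force: [-0.5, -0.4, 0.4]
opening: 0.0131
gripper_force: 48.8
```

{"op": "drive_tool", "data": {"series": [{"travel": [0,0,0.025],"spin": 0,"hand": 1},{"travel": [0,0,0.025],"spin": 0,"hand": 1},{"travel": [0.008,0.03,0.02],"spin": 1,"hand": 1},{"travel": [0.009,0.033,0],"spin": 1,"hand": 1},{"travel": [0.009,0.033,0],"spin": 1,"hand": 1},{"travel": [0.009,0.033,0],"spin": 1,"hand": 1},{"travel": [0.009,0.033,0],"spin": 0.4,"hand": 1},{"travel": [0.009,0.033,0],"spin": 0,"hand": 1},{"travel": [0.007,0.027,0],"spin": 0,"hand": 1},{"travel": [0,0,0],"spin": 0,"hand": 1},{"travel": [0,0,0],"spin": 0,"hand": 1},{"travel": [0,0,0],"spin": 0,"hand": 1}]}}

```text
clock: 17.68
position: [0.5288, 0.0547, 0.0766]
ee_rot: [-0.035, 0.999, -0.0, -0.0]
wrist_force: [0.6, -0.8, -0.1]
opening: 0.0127
gripper_force: 48.9
```

{"op": "drive_tool", "data": {"series": [{"travel": [0,0,-0.02],"spin": 0,"hand": 1},{"travel": [0,0,-0.02],"spin": 0,"hand": 1},{"travel": [0,0,-0.01],"spin": 0,"hand": 1},{"travel": [0,0,0],"spin": 0,"hand": 1},{"travel": [0,0,0],"spin": 0,"hand": 1}]}}

```text
clock: 18.1
position: [0.5287, 0.0541, 0.0264]
ee_rot: [-0.034, 0.999, -0.0, -0.001]
wrist_force: [0.4, -0.4, -0.4]
opening: 0.0131
gripper_force: 48.9
```

{"op": "drive_tool", "data": {"series": [{"travel": [0.001,0.0015,-0.008],"spin": 0,"hand": 1},{"travel": [0,0,-0.005],"spin": 0,"hand": 1},{"travel": [0,0,-0.001],"spin": 0,"hand": 1},{"travel": [0,0,0],"spin": 0,"hand": 1},{"travel": [0,0,0],"spin": 0,"hand": 1}]}}

```text
clock: 18.52
position: [0.5303, 0.0569, 0.0127]
ee_rot: [-0.035, 0.999, 0.0, 0.0]
wrist_force: [0.7, -0.1, -0.3]
opening: 0.0131
gripper_force: 48.9
```

{"op": "drive_tool", "data": {"series": [{"travel": [0,0,-0.0005],"spin": 0,"hand": 1},{"travel": [0,0,0],"spin": 0,"hand": 0.75},{"travel": [0,0,0],"spin": 0,"hand": 0.68},{"travel": [0,0,0],"spin": 0,"hand": 0.68},{"travel": [0,0,0.02],"spin": 0,"hand": 0.68},{"travel": [0,0,0.03],"spin": 0,"hand": 0.6},{"travel": [0.002,-0.03,0.02],"spin": 4,"hand": 0.5},{"travel": [0.002,-0.036,0],"spin": 5,"hand": 0.5},{"travel": [0.002,-0.036,0],"spin": 5,"hand": 0.5},{"travel": [0.002,-0.036,0],"spin": 5,"hand": 0.5},{"travel": [0.002,-0.036,0],"spin": 5,"hand": 0.5},{"travel": [0.002,-0.036,0],"spin": 5,"hand": 0.5}]}}

```text
clock: 19.52
position: [0.542, -0.1547, 0.0823]
ee_rot: [-0.286, 0.958, 0.0, 0.0]
wrist_force: [0.7, -0.3, 0.3]
opening: 0.0426
gripper_force: 0.0
```

{"op": "drive_tool", "data": {"series": [{"travel": [0.002,-0.036,0],"spin": 5,"hand": 0.5},{"travel": [0.002,-0.036,0],"spin": 5,"hand": 0.5},{"travel": [0.002,-0.036,0],"spin": 5,"hand": 0.5},{"travel": [0.002,-0.036,0],"spin": 5,"hand": 0.5},{"travel": [0.002,-0.03,0],"spin": 1,"hand": 0.5},{"travel": [0,0,0],"spin": 0,"hand": 0.5},{"travel": [0,0,0],"spin": 0,"hand": 0.5},{"travel": [0,0,0],"spin": 0,"hand": 0.5},{"travel": [0,0,0],"spin": 0,"hand": 0.5}]}}

```text
clock: 20.27
position: [0.551, -0.3094, 0.08]
ee_rot: [-0.439, 0.898, 0.002, -0.002]
wrist_force: [0.8, 0.4, 0.7]
opening: 0.0428
gripper_force: 0.0
```

```bash
python3 -c "
from h import *
nut((.556,-.327))
t=cam('top','t3');print(*blobs(t,grey(t,70,70),0.012,20,200),sep='\n');print(get_obs()['q'].round(2))"
```

```text
tcp [ 0.5514 -0.3091  0.0802] tool y deg 142.2
(array([303., 200.]), 0.5561, -0.3235, 48.6, 12.6, 53.7)
(array([414.,  73.]), 0.4572, -0.3451, 36.3, 11.1, 14.4)
move 0.0047 -0.0144 spin 1.5
(array([635., 282.]), 0.3926, -0.8027, 25.1, 16.2, -89.0)
(array([ 37., 280.]), 0.3724, 0.8273, 45.0, 44.3, 9.1)
(array([ 59., 273.]), 0.3886, 0.7629, 78.9, 48.7, 10.7)
(array([467., 256.]), 0.4566, -0.3465, 36.6, 16.7, 11.3)
(array([ 55., 245.]), 0.4707, 0.7875, 87.5, 52.1, 8.6)
(array([ 63., 225.]), 0.526, 0.76, 43.3, 25.0, -6.5)
(array([456., 217.]), 0.5607, -0.3171, 25.1, 15.7, 45.5)
(array([535., 228.]), 0.5379, -0.5375, 90.6, 25.7, -11.4)
(array([ 38., 216.]), 0.5431, 0.833, 51.0, 46.7, -89.0)
(array([475., 219.]), 0.5557, -0.37, 79.6, 24.7, -0.2)
(array([523., 212.]), 0.5788, -0.4987, 58.8, 25.2, 67.6)
(array([560., 204.]), 0.6033, -0.5999, 51.8, 17.8, 45.1)
[ 0.43  0.51  0.01  1.72 -0.01  0.91  2.93]
```

q7 is close to its range limit here, so I'll take the half-turn-equivalent grasp.

{"op": "drive_tool", "data": {"series": [{"travel": [0,0,0],"spin": -7,"hand": 0.5},{"travel": [0,0,0],"spin": -7,"hand": 0.5},{"travel": [0,0,0],"spin": -7,"hand": 0.5},{"travel": [0,0,0],"spin": -7,"hand": 0.5},{"travel": [0,0,0],"spin": -7,"hand": 0.5},{"travel": [0,0,0],"spin": -7,"hand": 0.5},{"travel": [0,0,0],"spin": -7,"hand": 0.5},{"travel": [0,0,0],"spin": -7,"hand": 0.5},{"travel": [0,0,0],"spin": -7,"hand": 0.5},{"travel": [0,0,0],"spin": -7,"hand": 0.5},{"travel": [0,0,0],"spin": -7,"hand": 0.5},{"travel": [0,0,0],"spin": -7,"hand": 0.5}]}}

```text
clock: 21.47
position: [0.5512, -0.3101, 0.0803]
ee_rot: [0.278, 0.961, 0.003, -0.0]
wrist_force: [-0.4, 0.5, 0.2]
opening: 0.0428
gripper_force: 0.0
```

{"op": "drive_tool", "data": {"series": [{"travel": [0,0,0],"spin": -7,"hand": 0.5},{"travel": [0,0,0],"spin": -7,"hand": 0.5},{"travel": [0,0,0],"spin": -7,"hand": 0.5},{"travel": [0,0,0],"spin": -7,"hand": 0.5},{"travel": [0,0,0],"spin": -7,"hand": 0.5},{"travel": [0,0,0],"spin": -7,"hand": 0.5},{"travel": [0,0,0],"spin": -7,"hand": 0.5},{"travel": [0,0,0],"spin": -7,"hand": 0.5},{"travel": [0,0,0],"spin": -7,"hand": 0.5},{"travel": [0,0,0],"spin": -7,"hand": 0.5},{"travel": [0,0,0],"spin": -7,"hand": 0.5},{"travel": [0,0,0],"spin": -7,"hand": 0.5}]}}

```text
clock: 22.47
position: [0.5512, -0.31, 0.0804]
ee_rot: [0.849, 0.528, 0.002, 0.002]
wrist_force: [-0.6, -0.6, 0.2]
opening: 0.0428
gripper_force: 0.0
```

{"op": "drive_tool", "data": {"series": [{"travel": [0.0045,-0.0145,0],"spin": -6,"hand": 0.5},{"travel": [0,0,0],"spin": -5,"hand": 0.5},{"travel": [0,0,0],"spin": 0,"hand": 0.5},{"travel": [0,0,0],"spin": 0,"hand": 0.5},{"travel": [0,0,0],"spin": 0,"hand": 0.5}]}}

```text
clock: 22.88
position: [0.5554, -0.3247, 0.0801]
ee_rot: [0.894, 0.448, 0.002, 0.002]
wrist_force: [-0.4, 0.7, 0.8]
opening: 0.0423
gripper_force: 0.0
```

```bash
python3 -c "
from h import *
nut((.556,-.326))
print(get_obs()['q'].round(2))"
```

```text
tcp [ 0.5552 -0.3252  0.0802] tool y deg -36.9
(array([318., 212.]), 0.5544, -0.3255, 50.0, 14.5, 50.4)
(array([254., 280.]), 0.4901, -0.3378, 42.5, 9.4, 32.0)
move -0.0008 -0.0003 spin -2.7
[-0.06  0.66  0.75  1.72 -0.53  0.98  0.25]
```

{"op": "drive_tool", "data": {"series": [{"travel": [-0.0003,0,-0.03],"spin": -0.5,"hand": 0.5},{"travel": [0,0,-0.03],"spin": 0,"hand": 0.5},{"travel": [0,0,-0.01],"spin": 0,"hand": 0.5},{"travel": [0,0,-0.005],"spin": 0,"hand": 0.5},{"travel": [0,0,0],"spin": 0,"hand": 0.7},{"travel": [0,0,0],"spin": 0,"hand": 1},{"travel": [0,0,0],"spin": 0,"hand": 1},{"travel": [0,0,0],"spin": 0,"hand": 1},{"travel": [0,0,0],"spin": 0,"hand": 1},{"travel": [0,0,0.001],"spin": 0,"hand": 1}]}}

```text
clock: 23.87
position: [0.5553, -0.3262, 0.007]
ee_rot: [0.897, 0.442, 0.002, 0.002]
wrist_force: [0.3, -0.6, -0.1]
opening: 0.0134
gripper_force: 48.8
```

{"op": "drive_tool", "data": {"series": [{"travel": [0,0,0.025],"spin": 0,"hand": 1},{"travel": [0,0,0.025],"spin": 7,"hand": 1},{"travel": [0,0.01,0.025],"spin": 7,"hand": 1},{"travel": [-0.002,0.03,0],"spin": 7,"hand": 1},{"travel": [-0.002,0.03,0],"spin": 7,"hand": 1},{"travel": [-0.002,0.03,0],"spin": 7,"hand": 1},{"travel": [-0.002,0.03,0],"spin": 7,"hand": 1},{"travel": [-0.002,0.03,0],"spin": 7,"hand": 1},{"travel": [-0.002,0.03,0],"spin": 7,"hand": 1},{"travel": [-0.002,0.03,0],"spin": 7,"hand": 1},{"travel": [-0.002,0.03,0],"spin": 7,"hand": 1},{"travel": [-0.002,0.03,0],"spin": 7,"hand": 1}]}}

```text
clock: 24.87
position: [0.5364, -0.0444, 0.0815]
ee_rot: [0.424, 0.906, 0.003, 0.0]
wrist_force: [0.5, 0.4, -1.0]
opening: 0.0132
gripper_force: 48.9
```

{"op": "drive_tool", "data": {"series": [{"travel": [-0.002,0.03,0],"spin": 7,"hand": 1},{"travel": [-0.002,0.03,0],"spin": 7,"hand": 1},{"travel": [-0.002,0.03,0],"spin": 7,"hand": 1},{"travel": [-0.002,0.03,0],"spin": 7,"hand": 1},{"travel": [-0.002,0.03,0],"spin": 7,"hand": 1},{"travel": [-0.002,0.03,0],"spin": 7,"hand": 1},{"travel": [-0.002,0.03,0],"spin": 7,"hand": 1},{"travel": [-0.003,0.03,0],"spin": 5.5,"hand": 1},{"travel": [0,0,0],"spin": 0,"hand": 1},{"travel": [0,0,0],"spin": 0,"hand": 1},{"travel": [0,0,0],"spin": 0,"hand": 1},{"travel": [0,0,0],"spin": 0,"hand": 1}]}}

```text
clock: 25.87
position: [0.5199, 0.1923, 0.0811]
ee_rot: [-0.033, 0.999, 0.002, -0.001]
wrist_force: [-0.4, -0.2, -0.7]
opening: 0.0129
gripper_force: 48.9
```

{"op": "drive_tool", "data": {"series": [{"travel": [0.0003,0.001,-0.02],"spin": 0,"hand": 1},{"travel": [0,0,-0.02],"spin": 0,"hand": 1},{"travel": [0,0,-0.015],"spin": 0,"hand": 1},{"travel": [0,0,-0.01],"spin": 0,"hand": 1},{"travel": [0,0,-0.003],"spin": 0,"hand": 1},{"travel": [0,0,0],"spin": 0,"hand": 1},{"travel": [0,0,0],"spin": 0,"hand": 1}]}}

```text
clock: 26.45
position: [0.5209, 0.1948, 0.0138]
ee_rot: [-0.034, 0.999, 0.003, -0.0]
wrist_force: [0.3, 0.7, -0.7]
opening: 0.0132
gripper_force: 49.0
```

{"op": "drive_tool", "data": {"series": [{"travel": [0,0,-0.0012],"spin": 0,"hand": 1},{"travel": [0,0,0],"spin": 0,"hand": 0.75},{"travel": [0,0,0],"spin": 0,"hand": 0.68},{"travel": [0,0,0],"spin": 0,"hand": 0.68},{"travel": [0,0,0.02],"spin": 0,"hand": 0.68},{"travel": [0,0,0.03],"spin": 0,"hand": 0.6},{"travel": [-0.004,-0.032,0.02],"spin": 1,"hand": 0.5},{"travel": [-0.004,-0.036,0],"spin": 1,"hand": 0.5},{"travel": [-0.004,-0.036,0],"spin": 1,"hand": 0.5},{"travel": [-0.004,-0.036,0],"spin": 1,"hand": 0.5},{"travel": [-0.004,-0.036,0],"spin": 1,"hand": 0.5},{"travel": [-0.004,-0.036,0],"spin": 1,"hand": 0.5}]}}

```text
clock: 27.45
position: [0.4958, -0.0184, 0.0825]
ee_rot: [-0.088, 0.996, 0.002, -0.001]
wrist_force: [0.1, -0.6, 0.6]
opening: 0.0426
gripper_force: 0.0
```

{"op": "drive_tool", "data": {"series": [{"travel": [-0.004,-0.036,0],"spin": 1,"hand": 0.5},{"travel": [-0.004,-0.036,0],"spin": 1,"hand": 0.5},{"travel": [-0.004,-0.036,0],"spin": 1,"hand": 0.5},{"travel": [-0.004,-0.036,0],"spin": 1,"hand": 0.5},{"travel": [-0.004,-0.036,0],"spin": 0,"hand": 0.5},{"travel": [-0.004,-0.036,0],"spin": 0,"hand": 0.5},{"travel": [-0.004,-0.036,0],"spin": 0,"hand": 0.5},{"travel": [-0.004,-0.036,0],"spin": 0,"hand": 0.5},{"travel": [-0.003,-0.036,0],"spin": 0,"hand": 0.5},{"travel": [0,0,0],"spin": 0,"hand": 0.5},{"travel": [0,0,0],"spin": 0,"hand": 0.5},{"travel": [0,0,0],"spin": 0,"hand": 0.5}]}}

```text
clock: 28.45
position: [0.4611, -0.3403, 0.0819]
ee_rot: [-0.122, 0.993, 0.003, -0.001]
wrist_force: [0.0, 1.1, -0.4]
opening: 0.0428
gripper_force: 0.0
```

```bash
python3 -c "
from h import *
nut((.458,-.346),4)
print(get_obs()['q'].round(2))"
```

```text
tcp [ 0.4617 -0.3391  0.0819] tool y deg 104.1
(array([314., 207.]), 0.46, -0.3454, 37.4, 12.3, 14.2)
move -0.0017 -0.0063 spin 0.1
[ 0.32  0.44  0.3   1.87 -0.17  0.86  2.53]
```

{"op": "drive_tool", "data": {"series": [{"travel": [-0.0015,-0.007,-0.03],"spin": 0,"hand": 0.5},{"travel": [0,0,-0.03],"spin": 0,"hand": 0.5},{"travel": [0,0,-0.01],"spin": 0,"hand": 0.5},{"travel": [0,0,-0.006],"spin": 0,"hand": 0.5},{"travel": [0,0,0],"spin": 0,"hand": 0.7},{"travel": [0,0,0],"spin": 0,"hand": 1},{"travel": [0,0,0],"spin": 0,"hand": 1},{"travel": [0,0,0],"spin": 0,"hand": 1},{"travel": [0,0,0],"spin": 0,"hand": 1},{"travel": [0,0,0.001],"spin": 0,"hand": 1}]}}

```text
clock: 29.48
position: [0.4604, -0.3482, 0.008]
ee_rot: [-0.122, 0.993, 0.002, -0.0]
wrist_force: [0.0, -0.1, 0.0]
opening: 0.0119
gripper_force: 46.2
```

{"op": "drive_tool", "data": {"series": [{"travel": [0,0,0.025],"spin": 0,"hand": 1},{"travel": [0,0,0.025],"spin": 0,"hand": 1},{"travel": [0.003,0.03,0.025],"spin": -1,"hand": 1},{"travel": [0.003,0.034,0],"spin": -1,"hand": 1},{"travel": [0.003,0.034,0],"spin": -1,"hand": 1},{"travel": [0.003,0.034,0],"spin": -1,"hand": 1},{"travel": [0.003,0.034,0],"spin": -1,"hand": 1},{"travel": [0.003,0.034,0],"spin": -1,"hand": 1},{"travel": [0.003,0.034,0],"spin": -1,"hand": 1},{"travel": [0.003,0.034,0],"spin": -1,"hand": 1},{"travel": [0.003,0.034,0],"spin": -1,"hand": 1},{"travel": [0.003,0.034,0],"spin": -1,"hand": 1}]}}

```text
clock: 30.48
position: [0.4896, -0.0103, 0.0823]
ee_rot: [-0.034, 0.999, 0.002, -0.0]
wrist_force: [0.1, 0.1, -0.3]
opening: 0.0123
gripper_force: 46.4
```

{"op": "drive_tool", "data": {"series": [{"travel": [0.003,0.034,0],"spin": 0,"hand": 1},{"travel": [0.003,0.034,0],"spin": 0,"hand": 1},{"travel": [0.004,0.034,0],"spin": 0,"hand": 1},{"travel": [0.003,0.033,0],"spin": 0,"hand": 1},{"travel": [0,0,0],"spin": 0,"hand": 1},{"travel": [0,0,0],"spin": 0,"hand": 1},{"travel": [0,0,0],"spin": 0,"hand": 1},{"travel": [0,0,0],"spin": 0,"hand": 1}]}}

```text
clock: 31.15
position: [0.5025, 0.1213, 0.0819]
ee_rot: [-0.034, 0.999, 0.002, -0.001]
wrist_force: [-0.1, 0.4, 0.1]
opening: 0.0123
gripper_force: 46.4
```

```bash
python3 -c "
from h import *
for i in range(2): w=cam('wrist','w7')
t=cam('top','t4');s=cam('scene','s4');print(get_obs()['position'].round(4),get_obs()['opening'])
print(*blobs(t,grey(t,70,70),0.012,20,150),sep='\n')"
```

```text
[0.5026 0.1219 0.082 ] 0.01231487470378925
(array([ 38., 333.]), 0.2271, 0.816, 31.8, 21.0, -82.7)
(array([630., 282.]), 0.3921, -0.7891, 51.7, 18.9, 88.6)
(array([ 37., 279.]), 0.3675, 0.8261, 49.2, 36.0, 70.9)
(array([561., 268.]), 0.4244, -0.6043, 32.5, 30.2, 1.0)
(array([625., 251.]), 0.4773, -0.7789, 50.6, 19.6, -10.7)
(array([ 53., 238.]), 0.4843, 0.7882, 54.1, 36.4, -37.7)
(array([ 63., 225.]), 0.5195, 0.7612, 37.2, 19.5, 36.1)
(array([ 37., 215.]), 0.5458, 0.8337, 50.0, 41.2, -89.0)
(array([560., 204.]), 0.602, -0.6013, 47.9, 17.8, 45.1)
```

{"op": "drive_tool", "data": {"series": [{"travel": [0.001,0.0012,-0.02],"spin": 0,"hand": 1},{"travel": [0,0,-0.02],"spin": 0,"hand": 1},{"travel": [0,0,-0.015],"spin": 0,"hand": 1},{"travel": [0,0,-0.01],"spin": 0,"hand": 1},{"travel": [0,0,-0.003],"spin": 0,"hand": 1},{"travel": [0,0,0],"spin": 0,"hand": 1},{"travel": [0,0,0],"spin": 0,"hand": 1}]}}

```text
clock: 31.93
position: [0.5042, 0.1242, 0.0145]
ee_rot: [-0.035, 0.999, 0.003, -0.0]
wrist_force: [-0.7, 0.6, -0.4]
opening: 0.0125
gripper_force: 46.4
```

{"op": "drive_tool", "data": {"series": [{"travel": [0,0,-0.0012],"spin": 0,"hand": 1},{"travel": [0,0,0],"spin": 0,"hand": 0.75},{"travel": [0,0,0],"spin": 0,"hand": 0.68},{"travel": [0,0,0],"spin": 0,"hand": 0.68},{"travel": [0,0,0.02],"spin": 0,"hand": 0.68},{"travel": [0,0,0.035],"spin": 0,"hand": 0.6},{"travel": [-0.01,0,0.035],"spin": 0,"hand": 0.1},{"travel": [-0.02,0,0.035],"spin": 0,"hand": 0},{"travel": [-0.02,0,0.01],"spin": 0,"hand": 0},{"travel": [-0.02,0,0],"spin": 0,"hand": 0},{"travel": [0,0,0],"spin": 0,"hand": 0},{"travel": [0,0,0],"spin": 0,"hand": 0}]}}

```text
clock: 32.93
position: [0.433, 0.1245, 0.1482]
ee_rot: [-0.035, 0.999, 0.003, -0.001]
wrist_force: [0.3, 0.2, 0.3]
opening: 0.0854
gripper_force: 0.0
```

```bash
python3 -c "
from h import *
for i in range(4): w=cam('wrist')
t=cam('top');s=cam('scene');print(get_obs()['position'].round(4))
for n,q in dict(fl=(-59,-107,26),fr=(-59,107,26),m1=(21,0,12),m2=(-21,0,12),s=(0,-69,12),l=(0,69,12)).items(): print(n,proj(w,case(*q)).round().tolist())
a=cv2.resize(w['frame'][100:360,120:520],(800,520));
cv2.imwrite('pics/w8.png',a); cv2.imwrite('pics/w8full.png',w['frame'])
g=w['frame'].mean(2)
"
```

```text
[0.4341 0.1242 0.1474]
fl [[182.0, 229.0]]
fr [[446.0, 228.0]]
m1 [[315.0, 303.0]]
m2 [[315.0, 262.0]]
s [[238.0, 283.0]]
l [[392.0, 283.0]]
```

```bash
python3 -c "
from h import *
w=cam('wrist');t=cam('top')
a=cv2.resize(w['frame'][215:375,170:460],(800,441));b=cv2.resize(t['frame'][185:275,240:560],(560,158),interpolation=cv2.INTER_CUBIC)
f=np.zeros((600,800,3),np.uint8);f[:441]=a;f[441:599,:560]=b;cv2.imwrite('pics/f.png',np.clip(f*1.6,0,255).astype(np.uint8))
"
```

```text
(no output)
```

View pics/f.png

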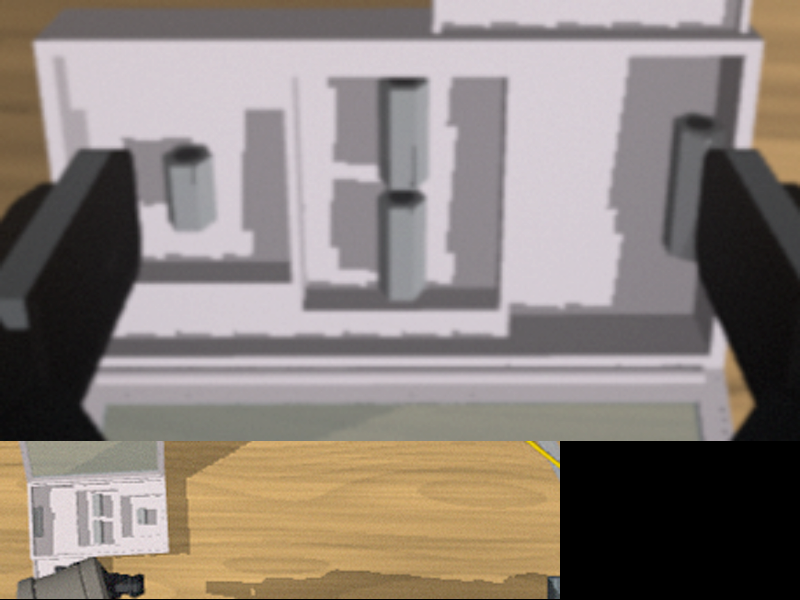

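All four nuts lie in their own rows: the short at (190,185), the middles at (404,130) and (402,245), and the long at (690,185), which sits off-centre but along the row. I'll check numerically that they lie flat and clear of the end blocks.

```bash
python3 -c "
from h import *
w=cam('wrist');s=800/290
P=lambda x,y,z:((proj(w,case(x,y,z))-[170,215])*s).round().tolist()[0]
for q in ((-43,0,17),(-43,0,5),(-39,0,19),(-4,0,19),(3.5,0,19),(38.5,0,19),(43,0,17),(43,0,5),(-12,-69,19),(12,-69,19),(-23,69,19),(23,69,19),(0,102,5),(0,36,5),(-23,95,19),(23,95,19)): print(q,P(*q))
inv=lambda u,v,z:(np.array([[np.cos(YAW),np.sin(YAW)],[-np.sin(YAW),np.cos(YAW)]])@(ray(w,[[u/s+170,v/s+215]],z)[0,:2]-C0)*1000).round(1)
for n,u,v in (('B near',404,88),('B far',404,188),('A near',403,204),('A far',403,300),('S near',188,158),('S far',194,230),('L near',697,128),('L far',684,258)): print(n,inv(u,v,.019))
"
```

```text
(-43, 0, 17) [399.0, 75.0]
(-43, 0, 5) [400.0, 59.0]
(-39, 0, 19) [399.0, 90.0]
(-4, 0, 19) [400.0, 190.0]
(3.5, 0, 19) [400.0, 211.0]
(38.5, 0, 19) [401.0, 302.0]
(43, 0, 17) [401.0, 309.0]
(43, 0, 5) [401.0, 287.0]
(-12, -69, 19) [181.0, 169.0]
(12, -69, 19) [186.0, 234.0]
(-23, 69, 19) [621.0, 136.0]
(23, 69, 19) [612.0, 262.0]
(0, 102, 5) [707.0, 177.0]
(0, 36, 5) [509.0, 177.0]
(-23, 95, 19) [704.0, 136.0]
(23, 95, 19) [691.0, 261.0]
B near [-39.7   1.5]
B far [-4.7  1.3]
A near [1.1 0.9]
A far [37.7  0.7]
S near [-15.8 -66.4]
S far [ 10.5 -66.4]
L near [-25.7  92.5]
L far [21.8 92.5]
```

All four are flat, lengthwise and clear of the blocks. Now closing the lid: back to the tab.

{"op": "drive_tool", "data": {"series": [{"travel": [0,0,0.03],"spin": 0,"hand": 0.45},{"travel": [0.02,-0.006,0.02],"spin": 0,"hand": 0.45},{"travel": [0.03,-0.008,0],"spin": 0,"hand": 0.45},{"travel": [0.03,-0.008,0],"spin": 0,"hand": 0.45},{"travel": [0.03,-0.008,0],"spin": 0,"hand": 0.45},{"travel": [0.03,-0.008,0],"spin": 0,"hand": 0.45},{"travel": [0.03,-0.008,0],"spin": 0,"hand": 0.45},{"travel": [0.03,-0.007,0],"spin": 0,"hand": 0.45},{"travel": [0.03,-0.004,0],"spin": 0,"hand": 0.45},{"travel": [0.017,-0.002,0],"spin": 0,"hand": 0.45},{"travel": [0,0,0],"spin": 0,"hand": 0.45},{"travel": [0,0,0],"spin": 0,"hand": 0.45}]}}

```text
clock: 34.38
position: [0.6805, 0.065, 0.1967]
ee_rot: [-0.034, 0.999, 0.002, -0.002]
wrist_force: [-0.8, -0.5, 0.7]
opening: 0.0471
gripper_force: 0.0
```

{"op": "drive_tool", "data": {"series": [{"travel": [0,0,0],"spin": 0,"hand": 0.45},{"travel": [0,0,0],"spin": 0,"hand": 0.45}]}}

```text
clock: 34.55
position: [0.6794, 0.0659, 0.1977]
ee_rot: [-0.035, 0.999, 0.003, -0.002]
wrist_force: [-0.2, -0.6, -0.7]
opening: 0.0469
gripper_force: 0.0
```

Run:
```python
from h import *
t=cam("top");o=get_obs();print(o["position"].round(4))
prev=None
for th in np.linspace(2.3,0,24):
    X=59-136*np.cos(th)+3*np.sin(th); Z=26+136*np.sin(th)+3*np.cos(th)
    p=case(X,-70,Z)
    if prev is not None: print(round(th,3),(p-prev).round(4).tolist(), p.round(4).tolist())
    else: print(p.round(4))
    prev=p
```

```text
[0.6795 0.0659 0.198 ]
[0.6814 0.0653 0.1254]
2.2 [-0.0104, -0.0007, 0.0088] [0.671, 0.0645, 0.1342]
2.1 [-0.0112, -0.0008, 0.0077] [0.6598, 0.0638, 0.1419]
2.0 [-0.0119, -0.0008, 0.0065] [0.6479, 0.0629, 0.1484]
1.9 [-0.0125, -0.0009, 0.0053] [0.6354, 0.0621, 0.1537]
1.8 [-0.013, -0.0009, 0.004] [0.6225, 0.0611, 0.1578]
1.7 [-0.0133, -0.0009, 0.0027] [0.6092, 0.0602, 0.1605]
1.6 [-0.0135, -0.0009, 0.0014] [0.5957, 0.0593, 0.1619]
1.5 [-0.0136, -0.0009, 0.0] [0.5821, 0.0583, 0.1619]
1.4 [-0.0135, -0.0009, -0.0013] [0.5686, 0.0574, 0.1605]
1.3 [-0.0133, -0.0009, -0.0027] [0.5553, 0.0565, 0.1578]
1.2 [-0.013, -0.0009, -0.004] [0.5424, 0.0555, 0.1538]
1.1 [-0.0125, -0.0009, -0.0053] [0.5299, 0.0547, 0.1486]
1.0 [-0.0119, -0.0008, -0.0065] [0.518, 0.0538, 0.1421]
0.9 [-0.0112, -0.0008, -0.0077] [0.5068, 0.0531, 0.1344]
0.8 [-0.0104, -0.0007, -0.0087] [0.4964, 0.0523, 0.1257]
0.7 [-0.0095, -0.0007, -0.0097] [0.4869, 0.0517, 0.1159]
0.6 [-0.0084, -0.0006, -0.0106] [0.4785, 0.0511, 0.1053]
0.5 [-0.0073, -0.0005, -0.0114] [0.4711, 0.0506, 0.0938]
0.4 [-0.0062, -0.0004, -0.0121] [0.4649, 0.0501, 0.0817]
0.3 [-0.0049, -0.0003, -0.0127] [0.46, 0.0498, 0.0691]
0.2 [-0.0036, -0.0003, -0.0131] [0.4564, 0.0495, 0.056]
0.1 [-0.0023, -0.0002, -0.0134] [0.454, 0.0494, 0.0426]
0.0 [-0.001, -0.0001, -0.0136] [0.4531, 0.0493, 0.029]
```

{"op": "drive_tool", "data": {"series": [{"travel": [0.002,0,-0.025],"spin": 0,"hand": 0.45},{"travel": [0,0,-0.025],"spin": 0,"hand": 0.45},{"travel": [0,0,-0.018],"spin": 0,"hand": 0.45},{"travel": [0,0,-0.011],"spin": 0,"hand": 0.45},{"travel": [0,0,0],"spin": 0,"hand": 0.45},{"travel": [0,0,0],"spin": 0,"hand": 0.6},{"travel": [0,0,0],"spin": 0,"hand": 0.9},{"travel": [0,0,0],"spin": 0,"hand": 0.9},{"travel": [0,0,0],"spin": 0,"hand": 0.9},{"travel": [0,0,0],"spin": 0,"hand": 0.9}], "squeeze": 25}}

```text
clock: 35.43
position: [0.6837, 0.066, 0.1203]
ee_rot: [-0.035, 0.999, 0.003, 0.001]
wrist_force: [-0.1, 2.0, 1.2]
opening: 0.0229
gripper_force: 26.9
```

{"op": "drive_tool", "data": {"series": [{"travel": [-0.0104,-0.0007,0.0088],"spin": 0,"hand": 0.9},{"travel": [-0.0112,-0.0008,0.0077],"spin": 0,"hand": 0.9},{"travel": [-0.0119,-0.0008,0.0065],"spin": 0,"hand": 0.9},{"travel": [-0.0125,-0.0009,0.0053],"spin": 0,"hand": 0.9},{"travel": [-0.013,-0.0009,0.004],"spin": 0,"hand": 0.9},{"travel": [-0.0133,-0.0009,0.0027],"spin": 0,"hand": 0.9},{"travel": [-0.0135,-0.0009,0.0014],"spin": 0,"hand": 0.9},{"travel": [-0.0136,-0.0009,0],"spin": 0,"hand": 0.9},{"travel": [-0.0135,-0.0009,-0.0013],"spin": 0,"hand": 0.9},{"travel": [-0.0133,-0.0009,-0.0027],"spin": 0,"hand": 0.9},{"travel": [-0.013,-0.0009,-0.004],"spin": 0,"hand": 0.9},{"travel": [-0.0125,-0.0009,-0.0053],"spin": 0,"hand": 0.9}]}}

```text
clock: 36.43
position: [0.5331, 0.0557, 0.145]
ee_rot: [-0.035, 0.999, 0.003, 0.002]
wrist_force: [-1.0, 1.3, 9.8]
opening: 0.0233
gripper_force: 28.4
```

{"op": "drive_tool", "data": {"series": [{"travel": [-0.0119,-0.0008,-0.0065],"spin": 0,"hand": 0.9},{"travel": [-0.0112,-0.0008,-0.0077],"spin": 0,"hand": 0.9},{"travel": [0,0,0],"spin": 0,"hand": 0.9}]}}

```text
clock: 36.68
position: [0.5054, 0.0538, 0.1282]
ee_rot: [-0.035, 0.999, 0.003, -0.002]
wrist_force: [-5.5, 0.9, 7.2]
opening: 0.0232
gripper_force: 29.8
```

{"op": "drive_tool", "data": {"series": [{"travel": [-0.0104,-0.0007,-0.0087],"spin": 0,"hand": 0.9},{"travel": [-0.0095,-0.0007,-0.0097],"spin": 0,"hand": 0.9},{"travel": [-0.0084,-0.0006,-0.0106],"spin": 0,"hand": 0.9},{"travel": [-0.0073,-0.0005,-0.0114],"spin": 0,"hand": 0.9},{"travel": [-0.0062,-0.0004,-0.0121],"spin": 0,"hand": 0.9},{"travel": [-0.0049,-0.0003,-0.0127],"spin": 0,"hand": 0.9},{"travel": [-0.0036,-0.0003,-0.0131],"spin": 0,"hand": 0.9},{"travel": [-0.0023,-0.0002,-0.0134],"spin": 0,"hand": 0.9},{"travel": [-0.001,-0.0001,-0.0125],"spin": 0,"hand": 0.9},{"travel": [0,0,0],"spin": 0,"hand": 0.9},{"travel": [0,0,0],"spin": 0,"hand": 0.9}]}}

```text
clock: 37.6
position: [0.4501, 0.05, 0.0223]
ee_rot: [-0.035, 0.999, 0.003, -0.005]
wrist_force: [-6.9, 3.4, 0.4]
opening: 0.0232
gripper_force: 33.5
```

{"op": "drive_tool", "data": {"series": [{"travel": [0.003,0,0],"spin": 0,"hand": 0.6},{"travel": [0,0,0],"spin": 0,"hand": 0.45},{"travel": [0,0,0],"spin": 0,"hand": 0.45},{"travel": [0,0,0.02],"spin": 0,"hand": 0.45},{"travel": [0,0,0.025],"spin": 0,"hand": 0.7},{"travel": [0,0,0],"spin": 0,"hand": 1},{"travel": [0,0,0],"spin": 0,"hand": 1},{"travel": [0,0,0],"spin": 0,"hand": 1},{"travel": [0,0,0],"spin": 0,"hand": 1},{"travel": [0,0,0],"spin": 0,"hand": 1}], "squeeze": 20}}

```text
clock: 38.43
position: [0.4565, 0.0493, 0.0677]
ee_rot: [-0.035, 0.999, 0.002, -0.002]
wrist_force: [-0.1, 0.3, -0.9]
opening: 0.0002
gripper_force: 0.0
```

{"op": "drive_tool", "data": {"series": [{"travel": [0,0,-0.02],"spin": 0,"hand": 1},{"travel": [0,0,-0.01],"spin": 0,"hand": 1},{"travel": [0,0,-0.004],"spin": 0,"hand": 1},{"travel": [0,0,-0.003],"spin": 0,"hand": 1},{"travel": [0,0,0],"spin": 0,"hand": 1},{"travel": [0,0,0],"spin": 0,"hand": 1}]}}

```text
clock: 38.93
position: [0.4556, 0.0492, 0.0317]
ee_rot: [-0.035, 0.999, 0.002, -0.003]
wrist_force: [-4.5, 0.5, 8.7]
opening: 0.0002
gripper_force: 4.4
```

Contact at z = 0.0317 with 8.7 N, so the lid is shut. Now the lock.

{"op": "drive_tool", "data": {"series": [{"travel": [0,0,0.03],"spin": 0,"hand": 1},{"travel": [0,0.02,0.018],"spin": 0,"hand": 0.8},{"travel": [-0.003,0.03,0],"spin": 0,"hand": 0.6},{"travel": [-0.003,0.03,0],"spin": 0,"hand": 0.6},{"travel": [-0.003,0.03,0],"spin": 0,"hand": 0.6},{"travel": [-0.002,0.024,0],"spin": 0,"hand": 0.6},{"travel": [0,0,0],"spin": 0,"hand": 0.6},{"travel": [0,0,0],"spin": 0,"hand": 0.6},{"travel": [0,0,0],"spin": 0,"hand": 0.6},{"travel": [0,0,0],"spin": 0,"hand": 0.6},{"travel": [0,0,0],"spin": 0,"hand": 0.6}]}}

```text
clock: 39.85
position: [0.4463, 0.182, 0.0794]
ee_rot: [-0.034, 0.999, 0.002, -0.001]
wrist_force: [0.2, -0.1, 0.5]
opening: 0.0343
gripper_force: 0.0
```

Run:
```python
from h import *
for i in range(3): w=cam("wrist","w9")
o=get_obs();print(o["position"].round(4),o["opening"])
p=proj(w,np.array([case(-76,64,21)]))[0];print(p)
g=w["frame"].mean(2); x,y=p.round().astype(int)
print([int(v) for v in g[y-1:y+2,x-30:x+31].mean(0)]); print([int(v) for v in g[y-14:y+20,x-4:x+5].mean(1)])
v=lambda a:np.argmax(np.abs(np.diff(a)))
fl=proj(w,np.array([case(-59,-107,32),case(-59,0,32),case(-59,107,32)]));print(fl.round(1))
for c in (int(fl[2,0])-10,): print(c,[int(q) for q in g[int(fl[2,1])-8:int(fl[2,1])+8,c]])
```

```text
[0.4463 0.1827 0.0795] 0.03389568079416951
[323.78773995 219.08411073]
[26, 26, 25, 26, 25, 26, 25, 26, 26, 25, 25, 25, 25, 25, 25, 24, 25, 25, 25, 26, 25, 29, 43, 53, 43, 31, 34, 47, 48, 34, 31, 43, 50, 38, 30, 37, 47, 42, 33, 51, 78, 91, 93, 97, 115, 136, 141, 140, 140, 140, 140, 140, 140, 139, 140, 140, 139, 140, 140, 139, 140]
[139, 140, 140, 138, 118, 65, 28, 22, 24, 30, 38, 39, 40, 39, 40, 39, 39, 40, 39, 40, 63, 108, 136, 140, 140, 140, 139, 140, 140, 140, 139, 140, 139, 129]
[[ 36.  253.8]
 [216.4 253. ]
 [396.2 252.1]]
386 [106, 74, 67, 67, 66, 67, 66, 66, 77, 108, 135, 140, 138, 139, 138, 139]
```

{"op": "drive_tool", "data": {"series": [{"travel": [-0.0013,0.0005,-0.02],"spin": 0,"hand": 0.6},{"travel": [0,0,-0.02],"spin": 0,"hand": 0.6},{"travel": [0,0,-0.014],"spin": 0,"hand": 0.6},{"travel": [0,0,-0.0055],"spin": 0,"hand": 0.6},{"travel": [0,0,0],"spin": 0,"hand": 0.6},{"travel": [0,0,0],"spin": 0,"hand": 0.6},{"travel": [0,0,0],"spin": 0,"hand": 0.6}], "squeeze": 25}}

```text
clock: 40.58
position: [0.4457, 0.1843, 0.0208]
ee_rot: [-0.035, 0.999, 0.003, -0.0]
wrist_force: [0.1, 0.0, 0.6]
opening: 0.0345
gripper_force: 0.0
```

{"op": "drive_tool", "data": {"series": [{"travel": [-0.0005,0,-0.0018],"spin": 0,"hand": 0.8},{"travel": [0,0,0],"spin": 0,"hand": 1},{"travel": [0,0,0],"spin": 0,"hand": 1},{"travel": [0,0,0],"spin": 0,"hand": 1},{"travel": [0,0,0],"spin": 0,"hand": 1},{"travel": [0,0,0],"spin": 0,"hand": 1}]}}

```text
clock: 41.08
position: [0.4448, 0.1841, 0.0187]
ee_rot: [-0.035, 0.999, 0.003, -0.001]
wrist_force: [-0.9, -0.8, 4.9]
opening: 0.0096
gripper_force: 24.8
```

{"op": "drive_tool", "data": {"series": [{"travel": [0.0002,-0.003,0],"spin": 0,"hand": 1},{"travel": [0.0002,-0.003,0],"spin": 0,"hand": 1},{"travel": [0.0002,-0.003,0],"spin": 0,"hand": 1},{"travel": [0.0002,-0.003,0],"spin": 0,"hand": 1},{"travel": [0.0002,-0.003,0],"spin": 0,"hand": 1},{"travel": [0,-0.002,0],"spin": 0,"hand": 1},{"travel": [0,-0.001,0],"spin": 0,"hand": 1},{"travel": [0,0,0],"spin": 0,"hand": 1},{"travel": [0,0,0],"spin": 0,"hand": 1},{"travel": [0,0,0],"spin": 0,"hand": 1}]}}

```text
clock: 41.92
position: [0.4458, 0.1699, 0.0187]
ee_rot: [-0.036, 0.999, 0.005, -0.0]
wrist_force: [0.2, 7.3, 2.1]
opening: 0.0095
gripper_force: 24.5
```

{"op": "drive_tool", "data": {"series": [{"travel": [0,0.003,0],"spin": 0,"hand": 0.75},{"travel": [0,0,0],"spin": 0,"hand": 0.6},{"travel": [0,0,0],"spin": 0,"hand": 0.6},{"travel": [0,0,0.03],"spin": 0,"hand": 0.6},{"travel": [0,0,0.03],"spin": 0,"hand": 0.6},{"travel": [-0.02,0,0.03],"spin": 0,"hand": 0.4},{"travel": [0,0,0],"spin": 0,"hand": 0.4},{"travel": [0,0,0],"spin": 0,"hand": 0.4},{"travel": [0,0,0],"spin": 0,"hand": 0.4},{"travel": [0,0,0],"spin": 0,"hand": 0.4}]}}

```text
clock: 42.75
position: [0.4248, 0.1683, 0.107]
ee_rot: [-0.035, 0.999, 0.002, -0.002]
wrist_force: [0.3, 0.5, -0.9]
opening: 0.0514
gripper_force: 0.0
```

Run:
```python
from h import *
for i in range(4): w=cam("wrist","w10")
o=get_obs();print(o["position"].round(4),o["wrist_force"].round(1))
g=w["frame"].mean(2)
for y in (50,64):
    p=proj(w,np.array([case(-76,y,21)]))[0];x,yy=p.round().astype(int);print(y,p.round(1),[int(v) for v in g[yy-1:yy+2,x-14:x+15].mean(0)])
t=cam("top");print(*blobs(t,grey(t,40,120),0.032,300,9000),sep="\n")
b=blobs(t,grey(t,70,70),0.012,20,120);print([q[:5] for q in b if 0.3<q[1]<.8 and -.5<q[2]<.4])
```

```text
[0.4251 0.1686 0.1072] [ 0.4  0.1 -0.9]
50 [321.2 234.4] [25, 25, 25, 25, 25, 25, 27, 33, 41, 40, 31, 37, 47, 41, 32, 41, 48, 37, 32, 43, 46, 42, 70, 111, 133, 135, 135, 136, 138]
64 [341.  234.4] [46, 42, 70, 111, 133, 135, 135, 136, 138, 138, 138, 138, 137, 138, 138, 138, 138, 136, 121, 99, 91, 92, 93, 92, 91, 89, 106, 132, 139]
(array([296., 233.]), 0.5117, 0.1225, 213.7, 150.4, -86.2)
(array([410., 152.]), 0.732, -0.1841, 57.9, 57.4, 0.4)
[]
```

```bash
python3 -c "
from rig import ctrl
print(ctrl.finish_job())"
```

```text
the job is handed in; nothing more can be done
None
```

I handed the job in: the four nuts found (one short, two middle, one long) lie flat and lengthwise in their rows (the long one off-centre, near the side wall), the lid is shut, the lock is home at its stop, and the arm never went near the jar, hex keys or mallet; I got no verdict back.

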